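# Serve the pink cake with the tongs

### The arm

A 7-joint arm with a two-finger parallel gripper is mounted at the origin on the work surface. World frame = base frame: x ahead of the robot, y to its left, z up, the work surface at z = 0. Lengths are in mm, angles in rad, forces in N, time in s.
With the tool pointing down it reaches from about 425 to 950 mm from the base axis. Payload 16.7 kg.
Tool frame: the origin (TCP) lies on the centre line of the jaws, within the pads' length; the fingertips stand 8 mm ahead of it and the grasp point (between the pads) lies 11 mm behind it; z points along the fingers, y is the direction in which the jaws open and shut (so a half turn about z gives the same grasp; the last joint's range is limited). The gripper opens to 94 mm and grips with 3 to 60 N. Pads are 16 mm wide; open, the fingers measure 119 mm over their backs; the gripper's body (75 mm by 177 mm) begins 78 mm behind the grasp point.
Start: joints at [-1.25, 0.426, 0.074, 1.606, -0.034, 1.111, -0.067], TCP at [305.574, 601.828, 186.367] pointing down, gripper open.
Joint ranges: [-2.85, 2.85], [-0.5, 2.14], [-1.23, 1.37], [0.21, 2.46], [-1.02, 4.16], [0.16, 2.05], [-2.73, 2.73]. Speed limits (rad/s): [1.89, 1.89, 2.39, 2.39, 3.01, 3.01, 3.01].

### API

Orientations are given as a unit quaternion [w, x, y, z].
In Python, from station import monitor, get_image, order gives the robot as it stands.
- The arm moves only by the shell command python3 -m inch 'ROWS'. ROWS is a JSON object of lists of equal length, an entry for each row: "offset": the shift along the tool's x, y, z in cm, a list of three; "angular": the turn, a rotation vector about the tool's x, y, z in degrees, a list of three; "hand": the gripper command: -1 is shut, 1 is fully open, values between are in proportion. A call has 1 to 5 rows; each row is the pose to reach, as a shift and turn from the pose commanded when the call began, along the tool's axes at that moment; what a row does not reach only later rows make up. A row lasts 1/12 s, in which the tool goes at most 41.7 mm and 7.16 degrees, less where a joint would pass 70% of its speed; a pose out of reach is approached as far as the arm can. A call with a gripper value outside its range is refused whole. The fingers move at their own pace and stop on an object; the grip force is fixed at half the most. Time passes only in rows, so rows that repeat a pose let the fingers close. It gives the time, the measured TCP pose, the force and the opening at its end, in the units of the state.
- monitor.get_state(): the state, without advancing time (a new reading comes with each control period).
- get_image(name): name is "scene" or "top" or "wrist"; returns a dict with "img" (480x640x3 uint8, red, green, blue), "K" (3x3 intrinsics, pixels), "cam_to_world" (4x4, takes a point from camera to world coordinates); the wrist camera has in their place "T_tool_cam" (4x4, takes a point from camera to tool coordinates, whose origin is the TCP and whose axes are the flange's). Camera axes: x right, y down, z forward; pixel columns grow to the right and rows downward; lengths in mm; the calibration is good to about 2 mm. The wrist camera is an equidistant fisheye: a pixel r from the principal point sees the ray r / f radians off the axis. A picture is of the moment at which its call begins: read the wrist's pose just before it. There is no depth.
- order.close_job(): hands the job in, once; it reports no verdict.
The state is a dict: "time_s": time; "joint_pos": joint angles; "qvel": joint speeds; "joint_torque": joint torques, N m; "position": TCP position; "ee_rot": TCP orientation; "ft_force": force on the tool from outside, world axes, zero at the start; "torque": the same for the moment, N m; "opening": finger opening in mm.
Only numpy, scipy, OpenCV 4.12 (cv2) and the standard library are available. Lean on these libraries where they do the work, as an engineer would, in place of code of your own. Each camera call takes 0.05 s, during which the arm holds its last target.

### The job

Pick up the serving tongs, take the little pink cake off the black tray with them, and hold it upright and still in the air, about 10 cm above the middle of the small empty white plate; finish while still holding it there, with nothing put down or let go. Touch the cake only with the tongs, and leave the other two cakes and everything else on the table where they are.

Things in the scene. Friction and masses are not known exactly. Their poses are not given: they have to be found in the camera images.
- tongs_grip (a point): Spring-open serving tongs, loose, lying on edge, 210 mm long, 72 g: two straight steel arms with red sleeves and red tip pads, 28 mm high. Point midway between the arms, half-way up, near the centre of mass. x points along the tongs to the tips, z up, y across; arms close along y, symmetrically. Sleeves (grasp here): 35 mm behind to 40 mm ahead. Outside width here: 61 mm open, 46 mm arms parallel.
- tongs_tip (a point): Point midway between the red tip pads, half-way up (14 mm above the underside), 88 mm ahead of tongs_grip, same axes. Pads are 32 mm long (x) and 28 mm high; the steel ends 2 mm beyond them. Gap between pads: 67 mm fully open, 52 mm when squeezed to 54 mm outside width at the sleeves, 36 mm with arms parallel, 15 mm at the least.
- tongs_left (a joint): Closing angle of each tongs arm (rad; the other arm mirrors it): 0 fully open, 0.09 parallel, 0.15 fully closed. Springs back to 0. At the sleeves it takes about 4 N a side to start closing, 8.5 N at parallel; half of any squeeze beyond that reaches the tips. Squeezed to about 54 mm outside width, the spring alone holds them in the gripper.
- pink_cake_center (a point): Centre (half-way up) of the pink cake, the one to serve: firm upright cylinder 36 mm across and 36 mm high with a cream band and a 9 mm high cream dot on top, about 35 g, standing on the tray, in any of its three places. z up.
- tray: Flat black tray, fixed, 85 mm (its x) by 270 mm (its y) and 10 mm high, no rim; origin at the centre of its underside. The three cakes stand in a row along its y axis, 88 mm apart.
- plate_center (a point): Centre of the small round white plate, 124 mm across, 12 mm high, empty. This point lies 10 mm above the table.
- yellow_cake_center (a point): Centre of the yellow cake, same size as the pink one, on the tray; to be left alone.
- brown_cake_center (a point): Centre of the brown cake, same size, on the tray; to be left alone.
- mug: Blue mug 80 mm across, 90 mm high; origin under its centre. To be left alone.
- jar: Pink jar with red lid, 70 mm across, 100 mm high; origin under its centre. To be left alone.
- bottle: Amber bottle with white cap, 56 mm across, 150 mm high; origin under its centre. To be left alone.
- spatula: Green-handled icing spatula lying behind the tray, about 280 mm long; origin under its middle. To be left alone.
- bowl: White bowl 110 mm across, 45 mm high; origin under its centre. To be left alone.
Not all that is in view belongs to the job. Leave any purple look-alike of the part that bears tongs_grip alone.

How it is judged (in metres and radians):
On the way, in this order (a step that is already met when the one before it is completed fails the run):
1. the tongs are held by the gripper and lifted clear of the table (contact force between the fingers and tongs above 1 N and height (world z) of tongs_grip above 0.035 m), for 0.2 s.
2. the pink cake is held by the tongs, lifted clear of the tray (contact force between the fingers and tongs above 1 N and contact force between tongs and pink_cake above 0.5 N and height (world z) of pink_cake_center above 0.05 m and contact force between pink_cake and tray below 0.05 N), for 0.2 s.
At the end, for the whole second after the job is handed in: The gripper holds the tongs and the tongs hold the pink cake, still (under 30 mm/s) and upright (within 0.5 rad), its centre within 40 mm of the plate's centre seen from above and 75 to 200 mm above the table, touching nothing but the tongs; all other things within 20 mm of where they started (contact force between the fingers and tongs above 1 N and contact force between tongs and pink_cake above 0.5 N and horizontal distance between pink_cake_center and plate_center below 0.04 m and height (world z) of pink_cake_center between 0.075 and 0.2 m and angle between pink_cake_center's own z axis and vertical below 0.5 rad and linear speed of pink_cake below 0.03 m/s and contact force between each of pink_cake, tongs and plate below 0.05 N and contact force between pink_cake and the fingers below 0.05 N and contact force between pink_cake and the arm below 0.05 N and distance of each of mug, jar, bottle, spatula, bowl, yellow_cake_center, brown_cake_center from where it was at the start of the episode below 0.02 m); the arm keeps its last pose, push and grip.
It fails at once if the robot itself touches the pink cake (contact force between pink_cake and the fingers above 0.3 N or contact force between pink_cake and the arm above 0.3 N).
It fails at once if the pink cake is tipped over (angle between pink_cake_center's own z axis and vertical above 0.8 rad).
It fails at once if another cake is shifted by more than 20 mm (distance of any of yellow_cake_center, brown_cake_center from where it was at the start of the episode above 0.02 m).
It fails at once if a bystander (mug, jar, bottle, spatula, bowl) is shifted by more than 20 mm (distance of any of mug, jar, bottle, spatula, bowl from where it was at the start of the episode above 0.02 m).
It also fails if it takes over 45 s, if anything falls off the work surface, if the arm or the gripper's body presses on something with over 40 N, if the wrist force passes 120 N, or if a joint passes its speed limit or range.

## Working session

There is one attempt and no reset: what is moved stays moved. The work goes in short steps, Python scripts to look and compute and a shell command to move; the robot and the scene stay as the last step left them, time stands still between calls to the robot, and variables do not carry over. Pictures are saved under pics/ and viewed, and the job is handed in when it is done.

```bash
ls; mkdir -p pics; python3 - <<'E'
from station import monitor,get_image
import cv2,json
s=monitor.get_state();print(s)
for n in ["scene","top","wrist"]:
    d=get_image(n);cv2.imwrite(f"pics/{n}0.png",d["img"][:,:,::-1]);print(n,d["K"],d.get("cam_to_world",d.get("T_tool_cam")))
E
```

```text
pics
{'time_s': 0.0, 'joint_pos': array([-1.25046709,  0.42672446,  0.07384398,  1.60660255, -0.03409027,
        1.11083528, -0.06708713]), 'qvel': array([-0.00124144,  0.00097796, -0.00019474,  0.00029555, -0.00204839,
       -0.00032692,  0.00084283]), 'joint_torque': array([ 4.37168583e-04, -9.35810208e+01,  3.66698362e+00, -4.54180670e+01,
       -4.86969750e-02,  2.02287035e-02,  1.53529550e-04]), 'position': array([305.40930049, 601.4218366 , 185.68244526]), 'ee_rot': array([-1.02487286e-04,  2.32763808e-01,  9.72533074e-01, -6.47200869e-04]), 'ft_force': array([-0.52462154,  0.32738259,  0.1039246 ]), 'torque': array([ 0.0353026 ,  0.00986941, -0.04208684]), 'opening': 94.10654068543501}
scene [[525.42704099   0.         318.2231443 ]
 [  0.         525.42704099 245.11322482]
 [  0.           0.           1.        ]] [[ 7.21105303e-01  4.02484464e-01 -5.63926767e-01  1.16051337e+03]
 [ 6.92482758e-01 -3.93107241e-01  6.04925059e-01 -7.59450559e+02]
 [ 2.17892426e-02 -8.26724231e-01 -5.62185268e-01  7.46770317e+02]
 [ 0.00000000e+00  0.00000000e+00  0.00000000e+00  1.00000000e+00]]
top [[588.44068948   0.         306.1547444 ]
 [  0.         588.44068948 242.89917716]
 [  0.           0.           1.        ]] [[-8.06107256e-02 -9.76291277e-01  2.00891148e-01  1.23252196e+02]
 [-9.96727949e-01  8.01565828e-02 -1.04075799e-02 -1.65852710e+01]
 [-5.94191843e-03 -2.01072784e-01 -9.79558283e-01  1.83343681e+03]
 [ 0.00000000e+00  0.00000000e+00  0.00000000e+00  1.00000000e+00]]
wrist [[371.64829954   0.         321.33870738]
 [  0.         371.64829954 237.24844072]
 [  0.           0.           1.        ]] [[ 6.06440666e-04 -9.70696335e-01 -2.40308671e-01  6.91445430e+01]
 [ 9.99998544e-01  9.71915087e-04 -1.40234070e-03  6.79485152e-02]
 [ 1.59480660e-03 -2.40307470e-01  9.70695512e-01 -1.97571085e+02]
 [ 0.00000000e+00  0.00000000e+00  0.00000000e+00  1.00000000e+00]]
```

View pics/scene0.png

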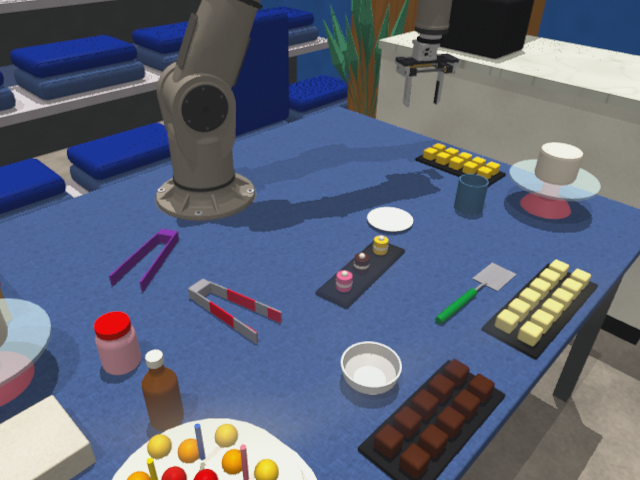

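View pics/top0.png

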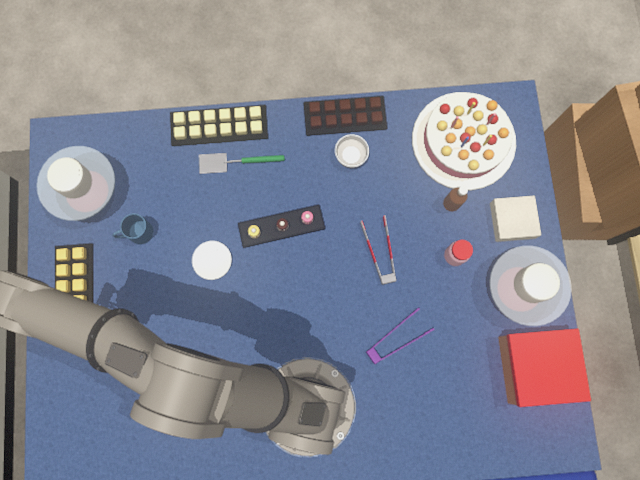

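View pics/wrist0.png

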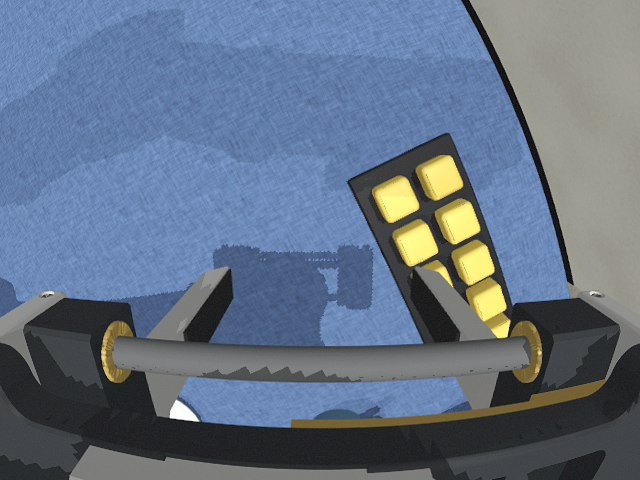

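The scene view shows the red tongs near (240,310), the pink cake at (344,281), and the plate at (390,219). In the top view the tongs hinge is at (388,279), its tips at (362,222) and (386,217), pink at (307,217), and the plate at (212,260). Next I'll measure with masks.

```bash
cat > h.py <<'E'
import numpy as np,cv2
from station import monitor,get_image
from scipy.spatial.transform import Rotation as R
def ray(d,u,v):
    K=d["K"];T=np.array(d["cam_to_world"])
    return T[:3,3],T[:3,:3]@np.array([(u-K[0][2])/K[0][0],(v-K[1][2])/K[1][1],1])
def onz(d,uv,z):
    o,r=ray(d,*uv);return (o+r*(z-o[2])/r[2])
def two(a,ua,b,ub):
    o1,r1=ray(a,*ua);o2,r2=ray(b,*ub);r1/=np.linalg.norm(r1);r2/=np.linalg.norm(r2)
    st=np.linalg.lstsq(np.c_[r1,-r2],o2-o1,rcond=None)[0]
    p,q=o1+st[0]*r1,o2+st[1]*r2
    return (p+q)/2,np.linalg.norm(p-q)
def blobs(img,lo,hi,roi,mn=15):
    h=cv2.cvtColor(img,cv2.COLOR_RGB2HSV);m=cv2.inRange(h,np.array(lo),np.array(hi))
    x0,y0,x1,y1=roi;k=np.zeros_like(m);k[y0:y1,x0:x1]=m[y0:y1,x0:x1]
    cs=cv2.findContours(k,cv2.RETR_EXTERNAL,cv2.CHAIN_APPROX_NONE)[0]
    return [c for c in cs if cv2.contourArea(c)>=mn]
E
python3 - <<'E'
from h import *
t=get_image("top");s=get_image("scene")
def show(n,d,lo,hi,roi,z,mn=10):
    for c in blobs(d["img"],lo,hi,roi,mn):
        M=cv2.moments(c);u=(M['m10']/M['m00'],M['m01']/M['m00']);r=cv2.minAreaRect(c)
        print(n,np.round(u,1),cv2.contourArea(c),np.round(onz(d,u,z),1),np.round(cv2.boxPoints(r),0).tolist())
show("red top",t,(0,120,90),(8,255,255),(350,205,410,290),28)
show("red sc",s,(0,120,60),(8,255,255),(180,270,300,350),28)
show("tray",t,(0,0,0),(180,255,70),(230,200,330,250),10,100)
show("plate",t,(0,0,180),(180,60,255),(185,235,240,285),12,50)
show("plate sc",s,(0,0,180),(180,60,255),(360,200,420,240),12,50)
show("pink top",t,(150,40,100),(179,255,255),(295,205,322,230),45)
show("pink sc",s,(150,40,100),(179,255,255),(330,265,360,298),35)
for n,d,(x0,y0,x1,y1),k in (("a",t,(350,205,410,290),7),("b",t,(230,195,330,250),8),("c",s,(180,270,300,350),6),("d",s,(310,200,420,310),5)):
    cv2.imwrite(f"pics/z{n}.png",cv2.resize(d["img"][y0:y1,x0:x1,::-1],None,fx=k,fy=k,interpolation=cv2.INTER_NEAREST))
E
```

```text
plate [211.1 259.7] 1179.0 [467.6 266.3  12. ] [[184.0, 261.0], [212.0, 233.0], [239.0, 260.0], [211.0, 288.0]]
plate sc [389.7 218.4] 831.5 [469.8 262.1  12. ] [[367.0, 207.0], [412.0, 207.0], [412.0, 230.0], [367.0, 230.0]]
pink top [306.9 216.9] 112.5 [572.8 -44.6  45. ] [[301.0, 211.0], [313.0, 211.0], [313.0, 223.0], [301.0, 223.0]]
pink sc [343.1 288.6] 45.0 [599.2 -75.2  35. ] [[335.0, 290.0], [336.0, 284.0], [351.0, 286.0], [350.0, 292.0]]
pink sc [343.9 277.2] 196.0 [573.9 -44.2  35. ] [[336.0, 270.0], [352.0, 270.0], [352.0, 285.0], [336.0, 285.0]]
```

View pics/za.png

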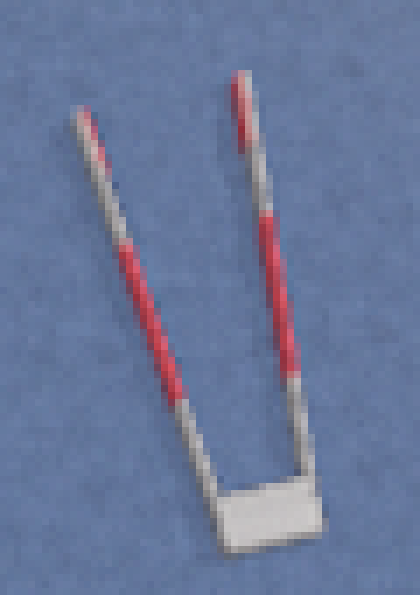

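View pics/zb.png

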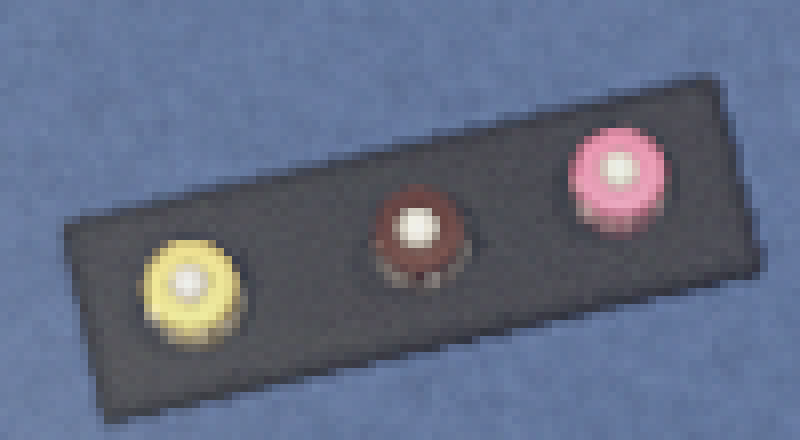

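View pics/zc.png

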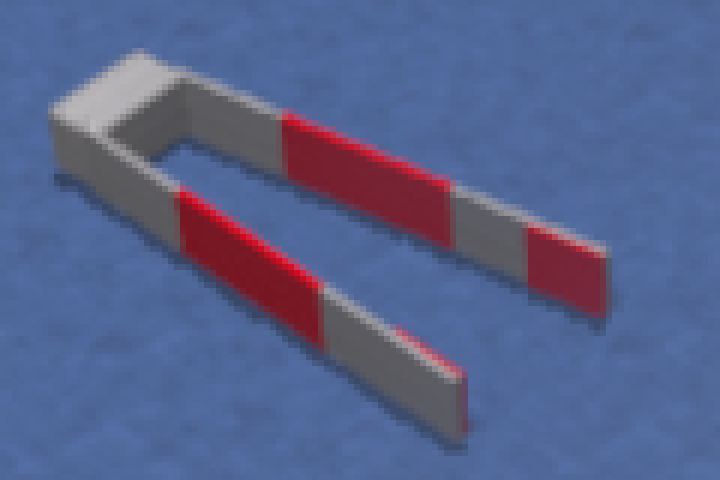

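View pics/zd.png

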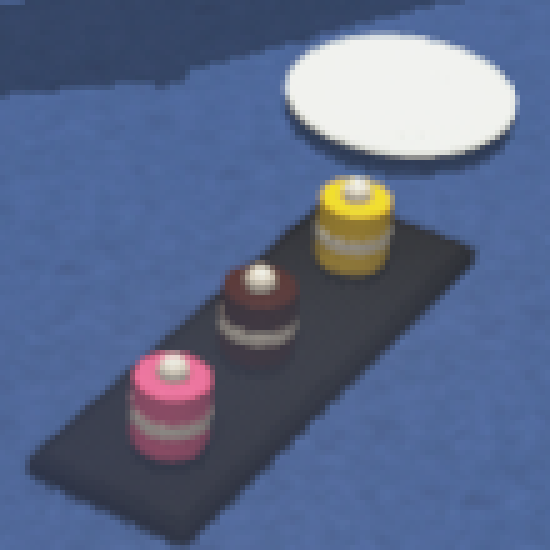

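```bash
python3 - <<'E'
from h import *
t=get_image("top");s=get_image("scene")
A=lambda x,y:(350+x/7-.5,205+y/7-.5)
B=lambda x,y:(230+x/8-.5,195+y/8-.5)
C=lambda x,y:(180+x/6-.5,270+y/6-.5)
D=lambda x,y:(310+x/5-.5,200+y/5-.5)
for n,a,c in (("Lnear",(180,402),(284,113)),("Lfar",(124,245),(453,184)),("Rnear",(291,377),(178,190)),("Rfar",(266,213),(323,286)),("Ltip",(79,110),(607,245)),("Rtip",(244,72),(463,372))):
    print(n,np.round(onz(t,A(*a),28),1),np.round(onz(s,C(*c),28),1),two(t,A(*a),s,C(*c)))
for p in ((219,497),(315,478),(326,528),(229,550)): print("base",np.round(onz(t,A(*p),28),1))
for n,a,c in (("pinkdot",(619,169),(173,366)),("brown",(416,228),(260,276)),("yel",(188,284),(355,188))):
    print(n,np.round(onz(t,B(*a),51),1),np.round(onz(s,D(*c),51),1),two(t,B(*a),s,D(*c)))
tc=np.array([onz(t,B(*p),10)[:2] for p in ((66,224),(715,75),(760,268),(107,422))])
print("tray",tc.mean(0),np.round(tc,1))
print("tray sc",np.round([onz(s,D(*p),10)[:2] for p in ((30,462),(185,540),(473,248))],1))
E
```

```text
Lnear [ 415.7 -244.9   28. ] [ 416.5 -246.8   28. ] (array([ 415.60604682, -245.52907298,   26.81474475]), np.float64(1.138972150845416))
Lfar [ 488.7 -227.4   28. ] [ 489.1 -229.4   28. ] (array([ 488.49430463, -228.03445283,   26.94452374]), np.float64(1.377517208965777))
Rnear [ 422.9 -295.2   28. ] [ 424.5 -299.3   28. ] (array([ 422.64796688, -296.68929142,   25.50816578]), np.float64(2.5311926129509126))
Rfar [ 498.1 -292.3   28. ] [ 498.7 -294.6   28. ] (array([ 497.91395406, -293.11234439,   26.61720878]), np.float64(1.5704736758785354))
Ltip [ 552.2 -213.5   28. ] [ 550.5 -213.    28. ] (array([ 551.74094216, -213.60019859,   29.19978768]), np.float64(0.688201209085922))
Rtip [ 563.7 -289.4   28. ] [ 563.2 -288.4   28. ] (array([ 563.68589515, -289.10830186,   28.7287249 ]), np.float64(0.5210033548456638))
base [ 372.  -257.6   28. ]
base [ 376.9 -300.9   28. ]
base [ 354.4 -303.2   28. ]
base [ 348.1 -259.5   28. ]
pinkdot [575.3 -44.8  51. ] [576.7 -47.7  51. ] (array([575.33676993, -45.21342772,  49.05105326]), np.float64(1.153392155815481))
brown [558.2  35.9  51. ] [559.4  32.2  51. ] (array([558.0316035 ,  35.37785887,  48.90086284]), np.float64(1.7048071639922437))
yel [543.1 125.8  51. ] [544.1 122.   51. ] (array([542.87058452, 125.35537114,  49.06505042]), np.float64(1.832722811428549))
tray [560.66402145  38.91881724] [[581.2 176.1]
 [621.2 -86.9]
 [540.6 -98. ]
 [499.6 164.5]]
tray sc [[ 544.3 -103.3]
 [ 627.   -93.8]
 [ 582.7  173.3]]
```

```bash
cat > plan.py <<'E'
from h import *
import sys
x,y,z,yaw=map(float,sys.argv[1:5])
s=monitor.get_state();p=s["position"];q=s["ee_rot"];Rc=R.from_quat([q[1],q[2],q[3],q[0]])
Rt=R.from_euler('z',yaw,degrees=True)*R.from_euler('x',180,degrees=True)
off=Rc.inv().apply(np.array([x,y,z])-p)/10;rv=(Rc.inv()*Rt).as_rotvec(degrees=True)
X=Rc.apply([1,0,0])
print("t",round(s["time_s"],2),"pos",np.round(p,1),"yaw",round(np.degrees(np.arctan2(X[1],X[0])),2),"open",round(s["opening"],1),"f",np.round(s["ft_force"],1),"j7",round(s["joint_pos"][6],2))
print("off cm",np.round(off,2),"rot deg",np.round(rv,1))
E
python3 plan.py 480 430 186 123; python3 plan.py 453.5 -266.5 186 8.4
```

```text
t 0.35 pos [305.6 601.7 186.2] yaw 153.08 open 93.8 f [-0.2 -0.2  0.2] j7 -0.07
off cm [-23.33  -7.41   0.03] rot deg [-0.   0.  30.1]
t 0.35 pos [305.6 601.7 186.2] yaw 153.08 open 93.8 f [-0.2 -0.2  0.2] j7 -0.07
off cm [-5.250e+01 -7.071e+01  5.000e-02] rot deg [ -0.    0.  144.7]
```

```bash
python3 -m inch '{"offset":[[-4,-1.3,0],[-8,-2.6,0],[-12,-3.9,0],[-16,-5.2,0],[-20,-6.5,0]],"angular":[[0,0,6],[0,0,12],[0,0,18],[0,0,24],[0,0,30]],"hand":[1,1,1,1,1]}'; python3 plan.py 580 270 186 94
```

```text
time_s: 0.77
position: [454.2, 453.1, 186.6]
ee_rot: [-0.0, 0.479, 0.878, 0.0]
ft_force: [1.0, 1.1, -0.1]
opening: 94.1
t 0.77 pos [454.2 453.1 186.6] yaw 122.79 open 94.1 f [ 1.   1.1 -0.1] j7 -0.23
off cm [-22.21   0.66   0.05] rot deg [ 0.  -0.  28.8]
```

```bash
python3 -m inch '{"offset":[[-4,0.1,0],[-8,0.2,0],[-12,0.3,0],[-16,0.4,0],[-20,0.5,0]],"angular":[[0,0,6],[0,0,12],[0,0,18],[0,0,24],[0,0,30]],"hand":[1,1,1,1,1]}'; python3 plan.py 590 80 186 64
```

```text
time_s: 1.18
position: [567.3, 288.2, 186.6]
ee_rot: [-0.0, 0.69, 0.724, 0.0]
ft_force: [0.4, 1.0, 1.1]
opening: 94.2
t 1.18 pos [567.3 288.2 186.6] yaw 92.79 open 94.2 f [0.4 1.  1.1] j7 -0.37
off cm [-20.9    1.26   0.06] rot deg [ 0.  -0.  28.8]
```

```bash
python3 -m inch '{"offset":[[-4,0.2,0],[-8,0.5,0],[-12,0.7,0],[-16,1,0],[-20,1.2,0]],"angular":[[0,0,6],[0,0,12],[0,0,18],[0,0,24],[0,0,30]],"hand":[1,1,1,1,1]}'; python3 plan.py 570 -100 186 33
```

```text
time_s: 1.6
position: [589.1, 89.0, 186.6]
ee_rot: [-0.0, 0.854, 0.521, 0.0]
ft_force: [0.7, -0.3, -0.3]
opening: 93.8
t 1.6 pos [589.1  89.  186.6] yaw 62.79 open 93.8 f [ 0.7 -0.3 -0.3] j7 -0.54
off cm [-17.68   6.94   0.05] rot deg [ 0.  -0.  29.8]
```

```bash
python3 -m inch '{"offset":[[-3.6,1.4,0],[-7.2,2.8,0],[-10.8,4.2,0],[-14.2,5.6,0],[-17.7,6.9,0]],"angular":[[0,0,6],[0,0,12],[0,0,18],[0,0,24],[0,0,30]],"hand":[1,1,1,1,1]}'; python3 plan.py 453.5 -266.5 186 8.4
```

```text
time_s: 2.02
position: [570.3, -99.9, 186.7]
ee_rot: [-0.0, 0.959, 0.282, 0.0]
ft_force: [0.8, 0.6, 0.6]
opening: 93.9
t 2.02 pos [570.3 -99.9 186.7] yaw 32.79 open 93.9 f [0.8 0.6 0.6] j7 -0.68
off cm [-18.84   7.68   0.05] rot deg [-0.  -0.  24.4]
```

```bash
python3 -m inch '{"offset":[[-3.7,1.5,0],[-7.4,3,0],[-11.2,4.6,0],[-15,6.1,0],[-18.8,7.7,0]],"angular":[[0,0,5],[0,0,10],[0,0,15],[0,0,20],[0,0,24.4]],"hand":[1,1,1,1,1]}'; python3 -m inch '{"offset":[[0,0,0],[0,0,0]],"angular":[[0,0,0],[0,0,0]],"hand":[1,1]}'; python3 plan.py 453.5 -266.5 12 8.4
python3 - <<'E'
from h import *
d=get_image("wrist");cv2.imwrite("pics/w1.png",d["img"][:,:,::-1])
E
```

```text
time_s: 2.43
position: [453.7, -266.6, 186.5]
ee_rot: [-0.0, 0.997, 0.074, 0.0]
ft_force: [1.1, -1.4, 0.7]
opening: 93.6
time_s: 2.6
position: [453.8, -267.2, 186.7]
ee_rot: [-0.0, 0.997, 0.074, 0.0]
ft_force: [1.2, 0.7, 0.3]
opening: 94.0
t 2.6 pos [ 453.8 -267.2  186.7] yaw 8.44 open 94.0 f [1.2 0.7 0.3] j7 -0.75
off cm [-0.03 -0.07 17.47] rot deg [-0. -0.  0.]
```

View pics/w1.png

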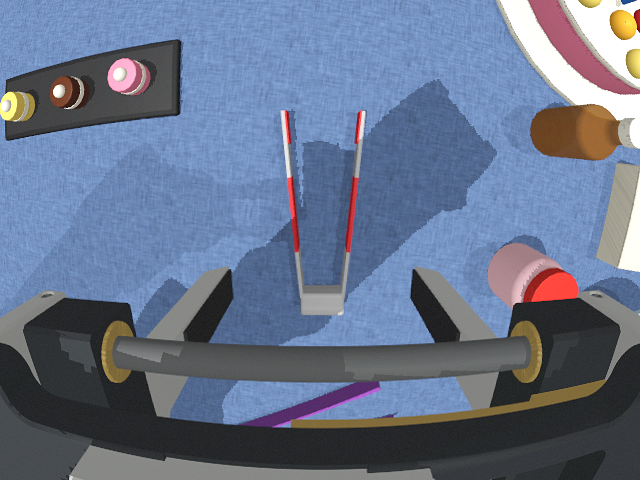

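The wrist view shows the red tongs centred, tips at (284,111) and (363,112), sleeves about 178–251 in v, with the pink cake at (129,76). I'll cast these fisheye rays to check the pose.

```bash
cat >> h.py <<'E'
def wz(d,st,uv,z):
    K=d["K"];T=np.array(d["T_tool_cam"]);a=np.array([(uv[0]-K[0][2])/K[0][0],(uv[1]-K[1][2])/K[1][1]])
    th=np.linalg.norm(a);v=np.r_[np.sin(th)*a/th,np.cos(th)]
    q=st["ee_rot"];Rc=R.from_quat([q[1],q[2],q[3],q[0]])
    o=Rc.apply(T[:3,3])+st["position"];r=Rc.apply(T[:3,:3]@v)
    return o+r*(z-o[2])/r[2]
E
python3 - <<'E'
from h import *
s=monitor.get_state();d=get_image("wrist")
P={n:wz(d,s,p,28) for n,p in dict(Lf=(290,178),Ln=(297,251),Rf=(354.5,178),Rn=(349,251),Lt=(284,111),Rt=(363,112)).items()}
for n in P: print(n,np.round(P[n],1))
n=(P["Ln"]+P["Rn"])/2;f=(P["Lf"]+P["Rf"])/2;t=(P["Lt"]+P["Rt"])/2
print("grip",n+(f-n)*35/75,"len",np.linalg.norm(f-n),"yaw",np.degrees(np.arctan2(*(t-n)[:2][::-1])),"tipdist",np.linalg.norm(t-(n+(f-n)*35/75)))
for p in ((121,75),(59,91),(9,105)): print("dot",wz(d,s,p,51))
E
```

```text
Lf [ 490.  -230.5   28. ]
Ln [ 419.1 -247.2   28. ]
Rf [ 499.4 -291.7   28. ]
Rn [ 426.9 -298.5   28. ]
Lt [ 553.1 -215.5   28. ]
Rt [ 563.6 -289.7   28. ]
grip [ 456.44585789 -267.37332946   28.        ] len 72.68391931005745 yaw 8.49779646456068 tipdist 102.97278869873337
dot [574.53642009 -49.53271358  51.        ]
dot [558.36678478  31.01926182  51.        ]
dot [544.12724581 114.37564433  51.        ]
```

The wrist result agrees within 2 mm with the other views, so I'll descend.

```bash
python3 -m inch '{"offset":[[0.1,0,3.5],[0.1,0,7],[0.1,0,10.5],[0.1,0,13],[0.1,0,15]],"angular":[[0,0,0],[0,0,0],[0,0,0],[0,0,0],[0,0,0]],"hand":[1,1,1,1,1]}';python3 -m inch '{"offset":[[0,0,1],[0,0,1.9],[0,0,2.4],[0,0,2.4]],"angular":[[0,0,0],[0,0,0],[0,0,0],[0,0,0]],"hand":[1,1,1,1]}'; python3 plan.py 455 -267 12 8.45
python3 - <<'E'
from h import *
d=get_image("wrist");cv2.imwrite("pics/w2.png",d["img"][:,:,::-1])
E
```

```text
time_s: 3.12
position: [456.0, -263.4, 33.8]
ee_rot: [-0.0, 0.997, 0.077, -0.001]
ft_force: [0.7, -0.3, -0.7]
opening: 93.6
time_s: 3.45
position: [456.4, -264.9, 12.2]
ee_rot: [-0.0, 0.997, 0.076, -0.0]
ft_force: [0.2, -0.5, -0.4]
opening: 93.3
t 3.45 pos [ 456.4 -264.9   12.2] yaw 8.73 open 93.3 f [ 0.2 -0.5 -0.4] j7 -0.51
off cm [-0.17  0.18  0.02] rot deg [-0.   0.   0.3]
```

View pics/w2.png

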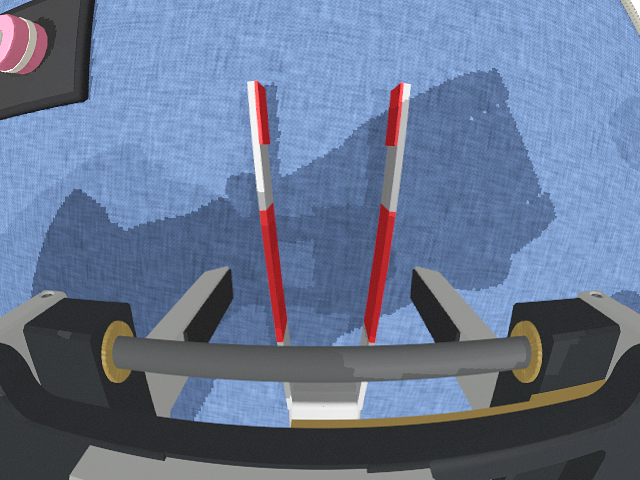

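```bash
python3 -m inch '{"offset":[[-0.1,0.2,0],[-0.1,0.2,0],[-0.1,0.2,0],[-0.1,0.2,0],[-0.1,0.2,0]],"angular":[[0,0,0],[0,0,0],[0,0,0],[0,0,0],[0,0,0]],"hand":[0.5,0.3,0.15,0.15,0.15]}';python3 -m inch '{"offset":[[0,0,0],[0,0,0],[0,0,0]],"angular":[[0,0,0],[0,0,0],[0,0,0]],"hand":[0.14,0.14,0.14]}'; python3 plan.py 455 -267 12 8.45
```

```text
time_s: 3.92
position: [455.5, -267.4, 12.7]
ee_rot: [0.0, 0.997, 0.076, 0.0]
ft_force: [0.4, 0.2, 0.4]
opening: 63.8
time_s: 4.17
position: [455.4, -267.3, 12.4]
ee_rot: [-0.0, 0.997, 0.076, -0.0]
ft_force: [0.3, 0.0, -0.3]
opening: 53.7
t 4.17 pos [ 455.4 -267.3   12.4] yaw 8.68 open 53.7 f [ 0.3  0.  -0.3] j7 -0.51
off cm [-0.03 -0.04  0.04] rot deg [-0.   0.   0.2]
```

```bash
python3 -m inch '{"offset":[[0,0,0],[0,0,-0.8],[0,0,-2],[0,0,-3.5],[0,0,-5]],"angular":[[0,0,0],[0,0,0],[0,0,0],[0,0,0],[0,0,0]],"hand":[0.13,0.13,0.13,0.13,0.13]}';python3 -m inch '{"offset":[[0,0,-2],[0,0,-3.5],[0,0,-5],[0,0,-5],[0,0,-5]],"angular":[[0,0,0],[0,0,0],[0,0,0],[0,0,0],[0,0,0]],"hand":[0.13,0.13,0.13,0.13,0.13]}'; python3 plan.py 455 -267 112 8.45
python3 - <<'E'
from h import *
d=get_image("wrist");cv2.imwrite("pics/w3.png",d["img"][:,:,::-1])
d=get_image("scene");cv2.imwrite("pics/s3.png",d["img"][:,:,::-1])
E
```

```text
time_s: 4.58
position: [455.2, -267.6, 63.9]
ee_rot: [0.0, 0.997, 0.075, -0.0]
ft_force: [0.3, 0.1, -0.4]
opening: 53.2
time_s: 5.0
position: [455.9, -267.4, 113.6]
ee_rot: [0.0, 0.997, 0.076, 0.001]
ft_force: [0.2, 0.3, -0.4]
opening: 53.0
t 5.0 pos [ 455.9 -267.4  113.6] yaw 8.69 open 53.0 f [ 0.2  0.3 -0.4] j7 -0.64
off cm [-0.09 -0.05  0.16] rot deg [ 0.  -0.1  0.2]
```

View pics/w3.png

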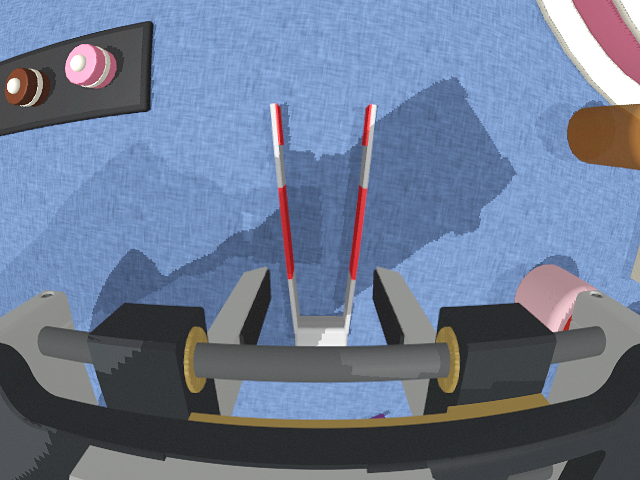

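View pics/s3.png

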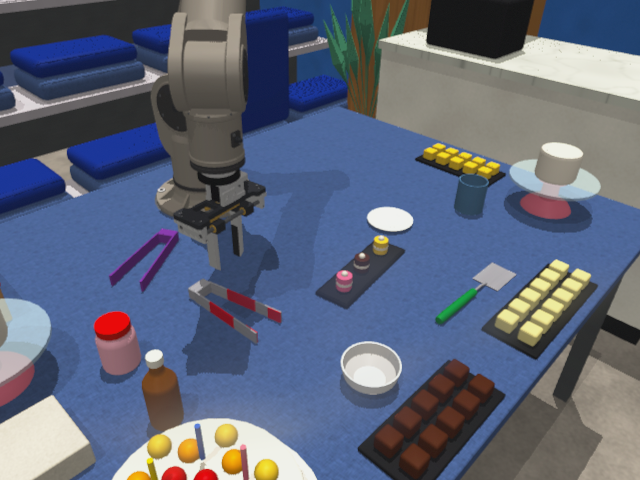

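The tongs stayed on the table: in the scene view they're still at (240,310). I'll go back down and look at the squeeze before lifting.

```bash
python3 -m inch '{"offset":[[0,0,0],[0,0,0],[0,0,1.5],[0,0,4],[0,0,6.5]],"angular":[[0,0,0],[0,0,0],[0,0,0],[0,0,0],[0,0,0]],"hand":[1,1,1,1,1]}';python3 -m inch '{"offset":[[0,0,1],[0,0,2],[0,0,3],[0,0,3.7],[0,0,3.7]],"angular":[[0,0,0],[0,0,0],[0,0,0],[0,0,0],[0,0,0]],"hand":[1,1,1,1,1]}'; python3 plan.py 455 -267 12 8.45
python3 - <<'E'
from h import *
d=get_image("wrist");cv2.imwrite("pics/w4.png",d["img"][:,:,::-1])
E
```

```text
time_s: 5.52
position: [455.6, -267.4, 46.6]
ee_rot: [0.0, 0.997, 0.076, 0.0]
ft_force: [0.2, 0.1, -0.8]
opening: 83.2
time_s: 5.93
position: [455.0, -267.3, 9.6]
ee_rot: [-0.0, 0.997, 0.076, -0.0]
ft_force: [-0.4, 0.7, 0.3]
opening: 93.9
t 5.93 pos [ 455.  -267.3    9.6] yaw 8.68 open 93.9 f [-0.4  0.7  0.3] j7 -0.5
off cm [ 0.   -0.03 -0.24] rot deg [-0.   0.1  0.2]
```

View pics/w4.png

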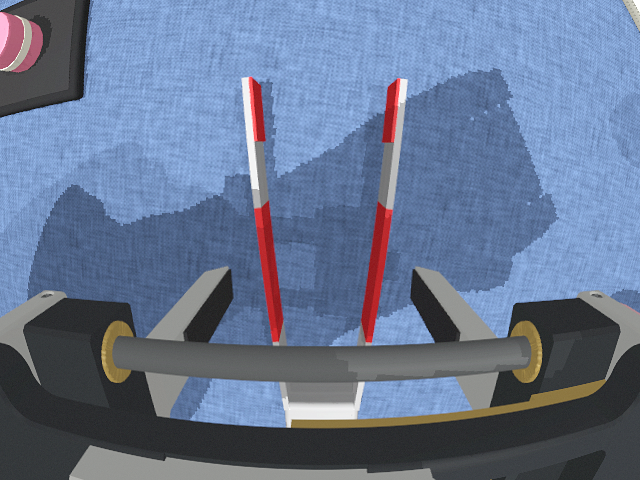

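```bash
python3 -m inch '{"offset":[[0,0,0],[0,0,0],[0,0,0],[0,0,0],[0,0,0]],"angular":[[0,0,0],[0,0,0],[0,0,0],[0,0,0],[0,0,0]],"hand":[0.3,0.14,0.14,0.14,0.14]}';python3 -m inch '{"offset":[[0,0,0],[0,0,0],[0,0,0]],"angular":[[0,0,0],[0,0,0],[0,0,0]],"hand":[0.14,0.14,0.14]}'
python3 - <<'E'
from h import *
d=get_image("wrist");cv2.imwrite("pics/w5.png",d["img"][:,:,::-1])
E
```

```text
time_s: 6.4
position: [455.5, -267.4, 10.7]
ee_rot: [0.0, 0.997, 0.076, 0.0]
ft_force: [-1.1, 0.2, -0.3]
opening: 63.9
time_s: 6.65
position: [455.3, -267.4, 10.4]
ee_rot: [0.0, 0.997, 0.076, -0.0]
ft_force: [-0.7, -0.3, -0.5]
opening: 53.8
```

View pics/w5.png

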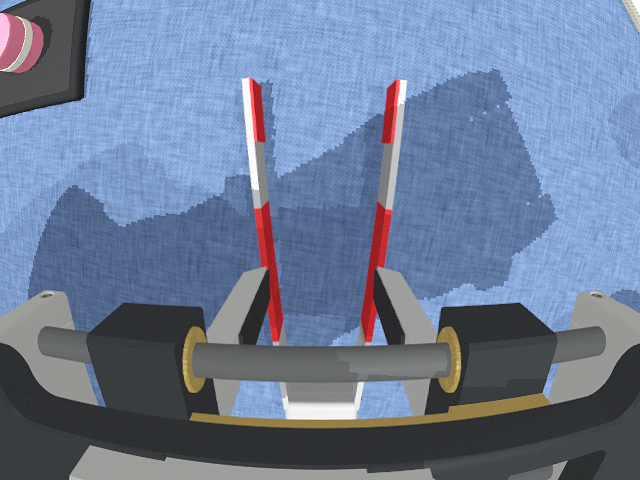

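The fingers have just reached the sleeves, and the tips haven't moved (pads still at u≈245 and 405). I'll squeeze further and watch the tip gap.

```bash
python3 -m inch '{"offset":[[0,0,0],[0,0,0],[0,0,0],[0,0,0]],"angular":[[0,0,0],[0,0,0],[0,0,0],[0,0,0]],"hand":[0.05,0.05,0.05,0.05]}'
python3 - <<'E'
from h import *
d=get_image("wrist");cv2.imwrite("pics/w6.png",d["img"][:,:,::-1])
E
```

```text
time_s: 7.03
position: [455.3, -267.4, 10.4]
ee_rot: [-0.0, 0.997, 0.076, -0.0]
ft_force: [0.2, 0.5, -0.4]
opening: 49.7
```

View pics/w6.png

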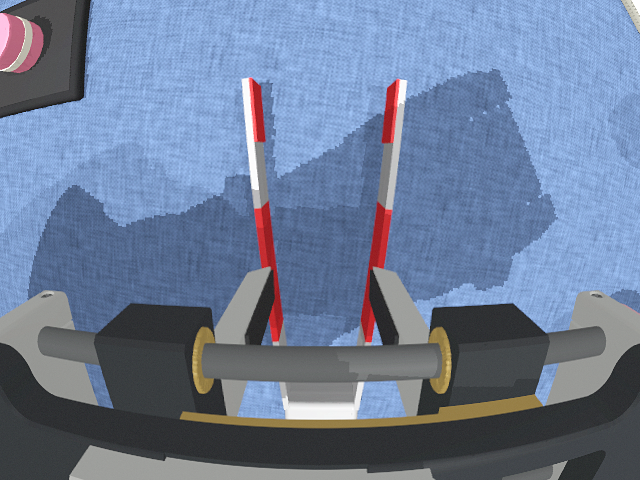

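```bash

python3 - <<'E'
from h import *
d=get_image("scene");i=d["img"][190:360,160:310,::-1];cv2.imwrite("pics/s6.png",cv2.resize(i,None,fx=3.5,fy=3.5,interpolation=cv2.INTER_CUBIC))
i=get_image("top")["img"][190:300,330:450,::-1];cv2.imwrite("pics/t6.png",cv2.resize(i,None,fx=5,fy=5,interpolation=cv2.INTER_CUBIC))
E
```

```text
(no output)
```

View pics/s6.png

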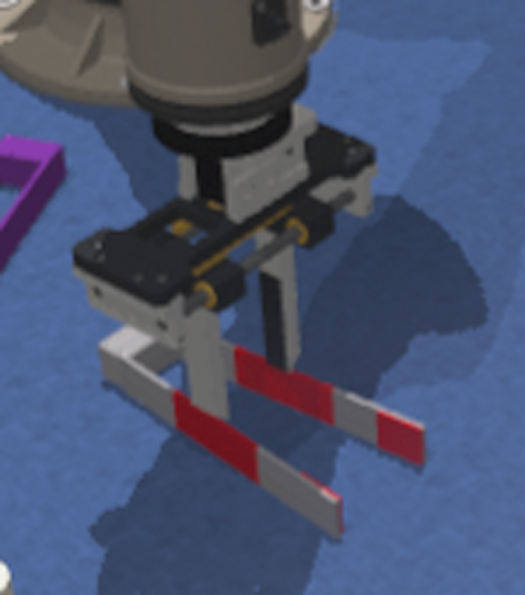

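View pics/t6.png

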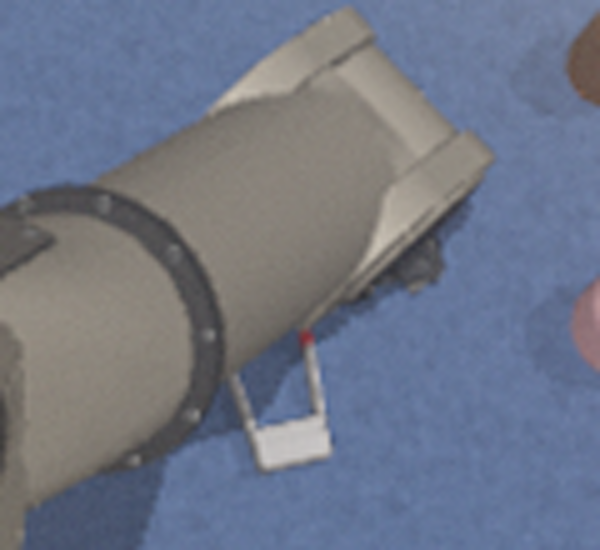

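```bash
python3 - <<'E'
from h import *
s=monitor.get_state();d=get_image("scene");print(s["position"],s["opening"])
q=s["ee_rot"];Rc=R.from_quat([q[1],q[2],q[3],q[0]])
T=np.linalg.inv(d["cam_to_world"]);K=np.array(d["K"])
for n,p in dict(tipL_in=(8,-25,8),tipR_in=(8,25,8),tipR_out=(8,37,8),tipL_out=(8,-37,8),tipRo2=(-8,37,8),grasp=(0,0,-11),fingbaseR=(8,25,-60)).items():
    w=Rc.apply(p)+s["position"];c=K@(T[:3,:3]@w+T[:3,3]);c=c[:2]/c[2];print(n,np.round(w,1),np.round((c-[160,190])*3.5))
E
```

```text
[ 455.33400445 -267.37312513   10.37730448] 49.06179813412193
tipL_in [ 459.5 -241.5    2.4] [288. 404.]
tipR_in [ 467.  -290.9    2.4] [231. 449.]
tipR_out [ 468.8 -302.7    2.4] [217. 460.]
tipL_out [ 457.7 -229.6    2.4] [301. 394.]
tipRo2 [ 453.  -305.2    2.4] [197. 449.]
grasp [ 455.3 -267.4   21.4] [248. 397.]
fingbaseR [ 467.  -290.9   70.4] [222. 360.]
```

The fingers look shorter than described. In both the scene and wrist views the fingertips sit about 23 mm higher than the stated 8 mm ahead of the TCP, so they were closing above the tongs. I'll open and measure that properly.

```bash
python3 -m inch '{"offset":[[0,0,0],[0,0,0],[0,0,0],[0,0,0],[0,0,0]],"angular":[[0,0,0],[0,0,0],[0,0,0],[0,0,0],[0,0,0]],"hand":[1,1,1,1,1]}' 
python3 - <<'E'
from h import *
d=get_image("scene");i=d["img"][230:340,180:300,::-1];cv2.imwrite("pics/s7.png",cv2.resize(i,None,fx=5,fy=5,interpolation=cv2.INTER_NEAREST))
i=get_image("wrist")["img"][240:400,150:490,::-1];cv2.imwrite("pics/w7.png",cv2.resize(i,None,fx=2.2,fy=2.2,interpolation=cv2.INTER_NEAREST))
E
```

```text
time_s: 7.65
position: [455.3, -267.4, 10.4]
ee_rot: [-0.0, 0.997, 0.076, -0.0]
ft_force: [0.1, -1.0, 0.1]
opening: 79.4
```

View pics/s7.png

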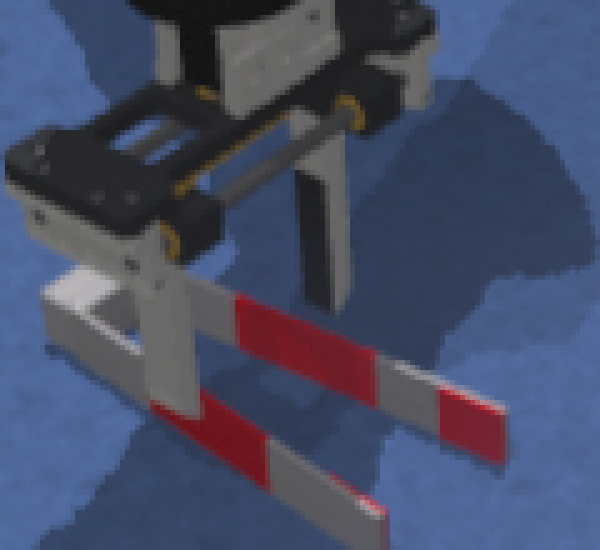

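View pics/w7.png

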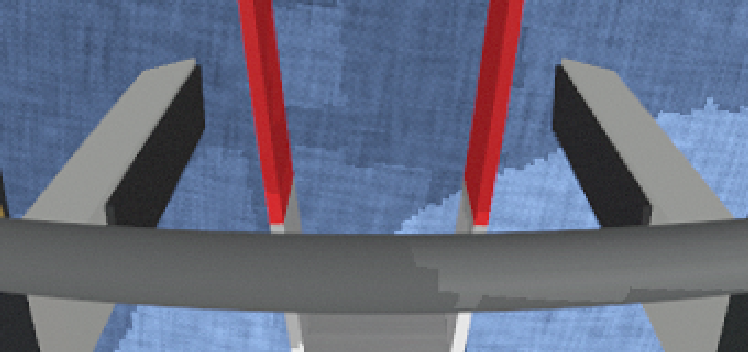

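```bash
python3 - <<'E'
from h import *
s=monitor.get_state();d=get_image("scene");print(s["position"],s["opening"])
q=s["ee_rot"];Rc=R.from_quat([q[1],q[2],q[3],q[0]])
h=s["opening"]/2
def ht(px,xy):
    o,r=ray(d,*px);w=Rc.apply([*xy,0])+s["position"]
    (a,b)=np.linalg.lstsq(np.c_[r,[0,0,-1]],w-o,rcond=None)[0]
    P=o+a*r;return np.round(P[2],1),np.round(np.linalg.norm(P[:2]-w[:2]),1)
S=lambda x,y:(180+x/5-.5,230+y/5-.5)
print("near front-outer/inner tip",ht(S(200,418),(8,h+12)),ht(S(200,418),(8,h)))
print("near back-outer",ht(S(152,402),(-8,h+12)))
print("far front-inner",ht(S(333,312),(8,-h)),"far back-inner",ht(S(304,300),(-8,-h)))
E
```

```text
[ 455.34429572 -267.39110841   10.39703613] 87.25106554014465
near front-outer/inner tip (np.float64(36.5), np.float64(10.8)) (np.float64(29.5), np.float64(1.8))
near back-outer (np.float64(37.8), np.float64(3.3))
far front-inner (np.float64(28.1), np.float64(2.7)) far back-inner (np.float64(27.0), np.float64(3.2))
```

Both cameras put the fingertips about 17 mm behind the reported TCP, about 25 mm off the description, so reported z needs to go to about −13. I'll descend stepwise, checking force and view.

```bash
python3 -m inch '{"offset":[[0,0,0.4],[0,0,0.8],[0,0,1.2],[0,0,1.5],[0,0,1.5]],"angular":[[0,0,0],[0,0,0],[0,0,0],[0,0,0],[0,0,0]],"hand":[1,1,1,1,1]}' 
python3 - <<'E'
from h import *
d=get_image("scene");i=d["img"][230:340,180:300,::-1];cv2.imwrite("pics/s8.png",cv2.resize(i,None,fx=5,fy=5,interpolation=cv2.INTER_NEAREST))
E
```

```text
time_s: 8.22
position: [454.9, -267.3, -5.4]
ee_rot: [-0.0, 0.997, 0.076, -0.0]
ft_force: [-0.8, 0.6, -0.0]
opening: 94.3
```

View pics/s8.png

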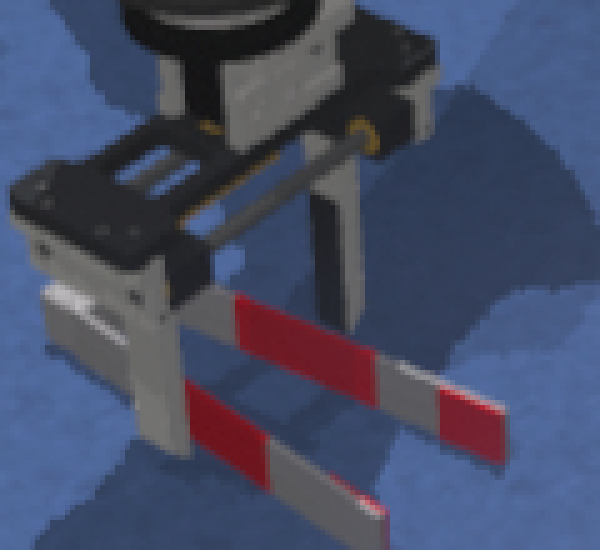

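```bash
cat > tip.py <<'E'
from h import *
import sys
s=monitor.get_state();d=get_image("scene")
q=s["ee_rot"];Rc=R.from_quat([q[1],q[2],q[3],q[0]]);h=s["opening"]/2
def ht(px,xy):
    o,r=ray(d,*px);w=Rc.apply([*xy,0])+s["position"]
    a,b=np.linalg.lstsq(np.c_[r,[0,0,-1]],w-o,rcond=None)[0]
    P=o+a*r;return np.round(P[2],1),np.round(np.linalg.norm(P[:2]-w[:2]),1)
S=lambda x,y:(180+x/5-.5,230+y/5-.5)
v=list(map(float,sys.argv[1:]))
print(s["position"],h*2,"near front outer",ht(S(*v[:2]),(8,h+12)),"near front inner",ht(S(*v[:2]),(8,h)),"far front-inner",ht(S(*v[2:4]),(8,-h)))
E
python3 tip.py 190 457 350 333
```

```text
[ 454.97627705 -267.36784487   -5.07203423] 94.2318953517048 near front outer (np.float64(18.2), np.float64(7.9)) near front inner (np.float64(11.1), np.float64(1.1)) far front-inner (np.float64(13.4), np.float64(1.7))
```

```bash
python3 -m inch '{"offset":[[0,0,0.3],[0,0,0.6],[0,0,0.8],[0,0,0.8]],"angular":[[0,0,0],[0,0,0],[0,0,0],[0,0,0]],"hand":[1,1,1,1]}'; python3 -m inch '{"offset":[[0,0,0],[0,0,0],[0,0,0],[0,0,0],[0,0,0]],"angular":[[0,0,0],[0,0,0],[0,0,0],[0,0,0],[0,0,0]],"hand":[0.3,0.14,0.14,0.14,0.14]}';python3 -m inch '{"offset":[[0,0,0],[0,0,0],[0,0,0]],"angular":[[0,0,0],[0,0,0],[0,0,0]],"hand":[0.14,0.14,0.14]}'
python3 - <<'E'
from h import *
d=get_image("wrist");cv2.imwrite("pics/w8.png",d["img"][:,:,::-1])
E
```

```text
time_s: 8.65
position: [455.1, -267.3, -13.0]
ee_rot: [-0.0, 0.997, 0.076, -0.0]
ft_force: [-0.3, -0.5, 0.1]
opening: 94.1
time_s: 9.07
position: [455.4, -267.4, -12.5]
ee_rot: [0.0, 0.997, 0.076, 0.0]
ft_force: [0.2, -1.1, -0.4]
opening: 64.2
time_s: 9.32
position: [455.4, -267.4, -12.6]
ee_rot: [0.0, 0.997, 0.076, 0.0]
ft_force: [0.1, -0.2, 1.1]
opening: 54.2
```

View pics/w8.png

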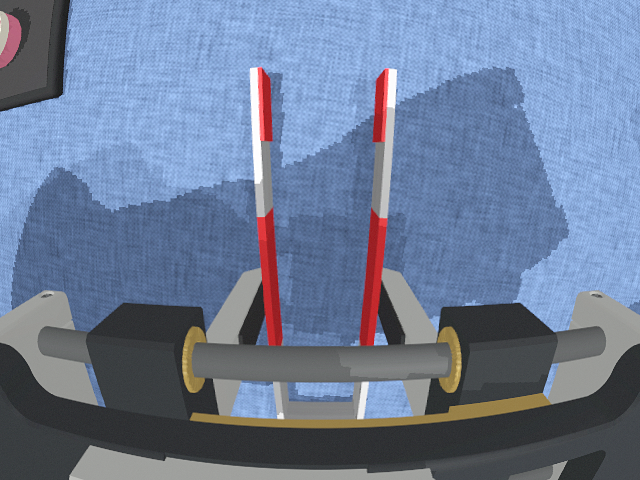

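The arms are now squeezed: tips at u≈250 and 396, and the fingers outside the sleeves. Lifting.

```bash
python3 -m inch '{"offset":[[0,0,0],[0,0,-0.5],[0,0,-1.5],[0,0,-2.5],[0,0,-4]],"angular":[[0,0,0],[0,0,0],[0,0,0],[0,0,0],[0,0,0]],"hand":[0.13,0.13,0.13,0.13,0.13]}';python3 -m inch '{"offset":[[0,0,-1.5],[0,0,-3],[0,0,-4],[0,0,-4],[0,0,-4]],"angular":[[0,0,0],[0,0,0],[0,0,0],[0,0,0],[0,0,0]],"hand":[0.13,0.13,0.13,0.13,0.13]}'; python3 plan.py 455 -267 67 8.45
python3 - <<'E'
from h import *
d=get_image("wrist");cv2.imwrite("pics/w9.png",d["img"][:,:,::-1])
d=get_image("scene");i=d["img"][200:350,160:320,::-1];cv2.imwrite("pics/s9.png",cv2.resize(i,None,fx=4,fy=4,interpolation=cv2.INTER_NEAREST))
E
```

```text
time_s: 9.78
position: [454.9, -267.3, 28.1]
ee_rot: [-0.0, 0.997, 0.076, -0.0]
ft_force: [-0.2, 0.1, -0.5]
opening: 53.2
time_s: 10.2
position: [455.8, -267.2, 67.9]
ee_rot: [0.0, 0.997, 0.076, 0.001]
ft_force: [-1.1, -0.6, -1.4]
opening: 53.2
t 10.2 pos [ 455.8 -267.2   67.9] yaw 8.71 open 53.2 f [-1.1 -0.6 -1.4] j7 -0.58
off cm [-0.07 -0.03  0.09] rot deg [ 0.  -0.1  0.3]
```

View pics/w9.png

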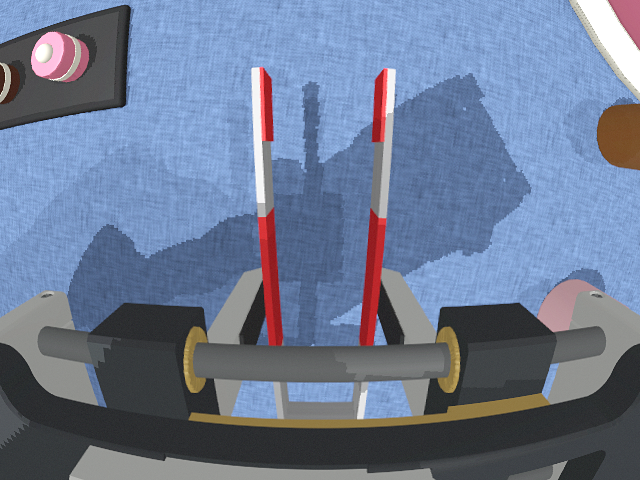

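View pics/s9.png

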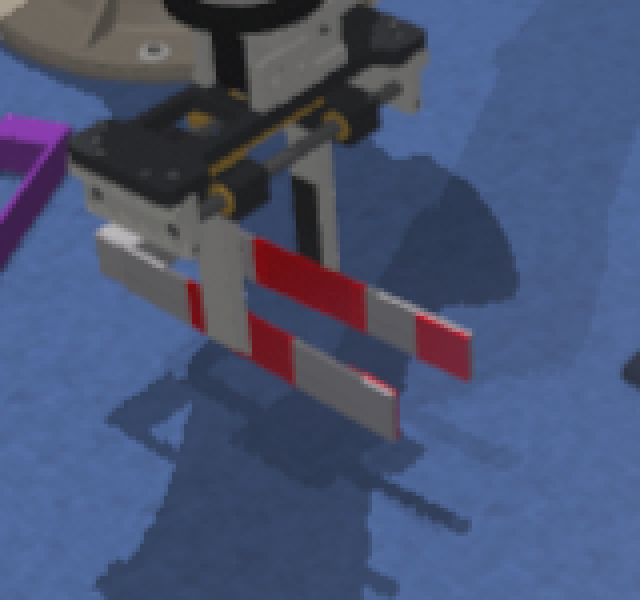

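The tongs are lifted and held, tips about level. Next I'll go behind the pink cake along the tray's x-axis.

```bash
python3 plan.py 444 -70 68 10.2
```

```text
t 10.3 pos [ 455.1 -267.    66.9] yaw 8.69 open 53.1 f [-0.5 -0.2 -0.4] j7 -0.58
off cm [  1.88 -19.64  -0.1 ] rot deg [-0.   0.  -1.5]
```

```bash
python3 -m inch '{"offset":[[0.2,-2,0],[0.5,-5,0],[0.8,-8,0],[1.1,-11,0],[1.4,-14,0]],"angular":[[0,0,0],[0,0,0],[0,0,-0.5],[0,0,-1],[0,0,-1.5]],"hand":[0.13,0.13,0.13,0.13,0.13]}'; python3 -m inch '{"offset":[[0.2,-2.5,0],[0.4,-4.5,0],[0.5,-5.6,0],[0.5,-5.6,0],[0.5,-5.6,0]],"angular":[[0,0,0],[0,0,0],[0,0,0],[0,0,0],[0,0,0]],"hand":[0.13,0.13,0.13,0.13,0.13]}'; python3 plan.py 444 -70 3.5 10.2
python3 - <<'E'
from h import *
d=get_image("wrist");cv2.imwrite("pics/w10.png",d["img"][:,:,::-1])
E
```

```text
time_s: 10.72
position: [447.2, -125.8, 66.7]
ee_rot: [0.0, 0.996, 0.089, -0.001]
ft_force: [0.1, -0.4, -0.8]
opening: 52.9
time_s: 11.13
position: [442.8, -70.6, 67.0]
ee_rot: [0.0, 0.996, 0.089, -0.0]
ft_force: [0.2, -1.2, -0.2]
opening: 53.2
t 11.13 pos [442.8 -70.6  67. ] yaw 10.26 open 53.2 f [ 0.2 -1.2 -0.2] j7 -1.01
off cm [ 0.13 -0.04  6.35] rot deg [0.  0.  0.1]
```

View pics/w10.png

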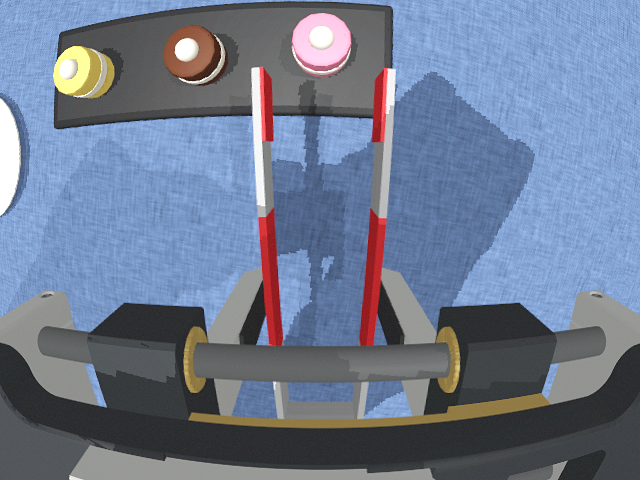

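```bash
python3 - <<'E'
from h import *
s=monitor.get_state();d=get_image("wrist")
q=s["ee_rot"];Rc=R.from_quat([q[1],q[2],q[3],q[0]])
for n,p,z in (("dot",(321,38),51),("Ltip",(252,68),107.6),("Rtip",(395,69),107.6),("Lpad back top",(266,141),107.6),("Lin",(269,85),107.6),("Rin",(378,85),107.6)):
    w=wz(d,s,p,z);print(n,np.round(w,1),"tool",np.round(Rc.inv().apply(w-s["position"]),1))
E
```

```text
dot [574.7 -47.7  51. ] tool [1.339e+02 1.000e-01 1.600e+01]
Ltip [540.1 -24.3 107.6] tool [103.9 -29.1 -40.6]
Rtip [550.5 -83.8 107.6] tool [103.7  31.4 -40.5]
Lpad back top [509.8 -35.8 107.6] tool [ 72.  -23.1 -40.5]
Lin [533.6 -32.9 107.6] tool [ 96.1 -21.8 -40.6]
Rin [541.9 -77.9 107.6] tool [ 96.2  24.  -40.5]
```

Alignment is good: the cake is at tool x=134, y=0, and the tips end at 104, straddling it. Descending in front of it.

```bash
python3 -m inch '{"offset":[[0,0,1.2],[0,0,2.4],[0,0,3.6],[0,0,4.4],[0,0,4.8]],"angular":[[0,0,0],[0,0,0],[0,0,0],[0,0,0],[0,0,0]],"hand":[0.13,0.13,0.13,0.13,0.13]}'; python3 plan.py 444 -70 5 10.2
python3 - <<'E'
from h import *
d=get_image("wrist");cv2.imwrite("pics/w11.png",d["img"][:,:,::-1])
d=get_image("scene");i=d["img"][200:330,230:410,::-1];cv2.imwrite("pics/s11.png",cv2.resize(i,None,fx=4.4,fy=4.4,interpolation=cv2.INTER_NEAREST))
E
```

```text
time_s: 11.65
position: [442.5, -71.9, 18.4]
ee_rot: [0.0, 0.996, 0.088, -0.001]
ft_force: [-0.6, 0.6, -0.4]
opening: 53.4
t 11.65 pos [442.5 -71.9  18.4] yaw 10.09 open 53.4 f [-0.6  0.6 -0.4] j7 -0.9
off cm [ 0.19 -0.16  1.34] rot deg [ 0.   0.1 -0.1]
```

View pics/w11.png

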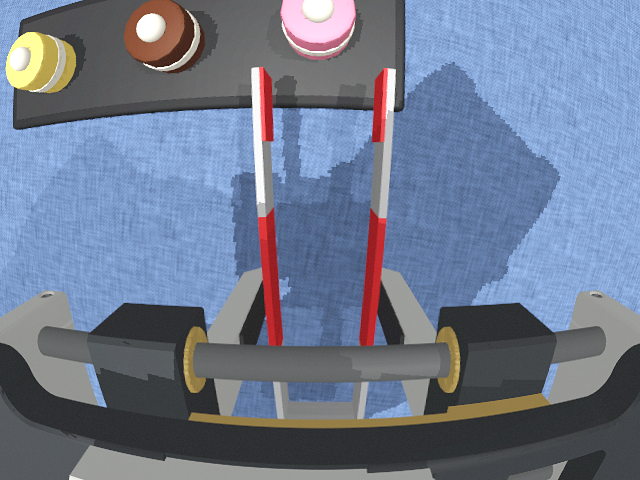

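View pics/s11.png

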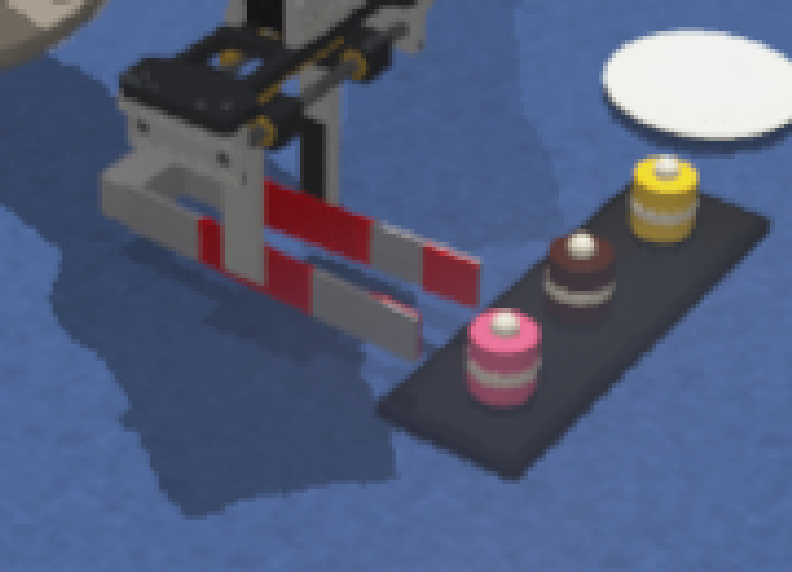

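```bash
cat > hz.py <<'E'
from h import *
s=monitor.get_state();d=get_image("scene");w=get_image("wrist")
q=s["ee_rot"];Rc=R.from_quat([q[1],q[2],q[3],q[0]])
def ht(px,xy):
    o,r=ray(d,*px);ww=Rc.apply([*xy,0])+s["position"]
    a,b=np.linalg.lstsq(np.c_[r,[0,0,-1]],ww-o,rcond=None)[0]
    P=o+a*r;return np.round(P[2],1),np.round(np.linalg.norm(P[:2]-ww[:2]),1)
S=lambda x,y:(230+x/4.4-.5,200+y/4.4-.5)
E
python3 - <<'E'
from hz import *
print("Rtip top",ht(S(420,310),(105,31)),"bot",ht(S(420,358),(105,31)),"Ltip top",ht(S(478,260),(105,-29)),"bot",ht(S(478,306),(105,-29)), "back R top",ht(S(103,175),(-98,25)),"bot",ht(S(103,213),(-98,25)))
print("dot tool",Rc.inv().apply(wz(w,s,(317,8),51)-s["position"]))
E
```

```text
Rtip top (np.float64(64.0), np.float64(0.7)) bot (np.float64(34.2), np.float64(1.6)) Ltip top (np.float64(59.0), np.float64(2.3)) bot (np.float64(29.7), np.float64(1.1)) back R top (np.float64(62.0), np.float64(1.6)) bot (np.float64(37.5), np.float64(2.7))
dot tool [134.1956287   -1.76669916 -32.18093066]
```

```bash
python3 -m inch '{"offset":[[0,-0.1,0.5],[0,-0.2,1.0],[0,-0.25,1.4],[0,-0.25,1.5]],"angular":[[0,0,0],[0,0,0],[0,0,0],[0,0,0]],"hand":[0.13,0.13,0.13,0.13]}'; python3 plan.py 444 -70 3 10.2
python3 - <<'E'
from h import *
d=get_image("wrist");cv2.imwrite("pics/w12.png",d["img"][:,:,::-1])
d=get_image("scene");i=d["img"][200:330,230:410,::-1];cv2.imwrite("pics/s12.png",cv2.resize(i,None,fx=4.4,fy=4.4,interpolation=cv2.INTER_NEAREST))
E
```

```text
time_s: 12.18
position: [442.3, -68.1, 3.7]
ee_rot: [-0.0, 0.996, 0.089, -0.0]
ft_force: [-1.4, 0.3, -0.1]
opening: 53.0
t 12.18 pos [442.3 -68.1   3.7] yaw 10.2 open 53.0 f [-1.4  0.3 -0.1] j7 -0.87
off cm [0.13 0.21 0.07] rot deg [-0.  0.  0.]
```

View pics/w12.png

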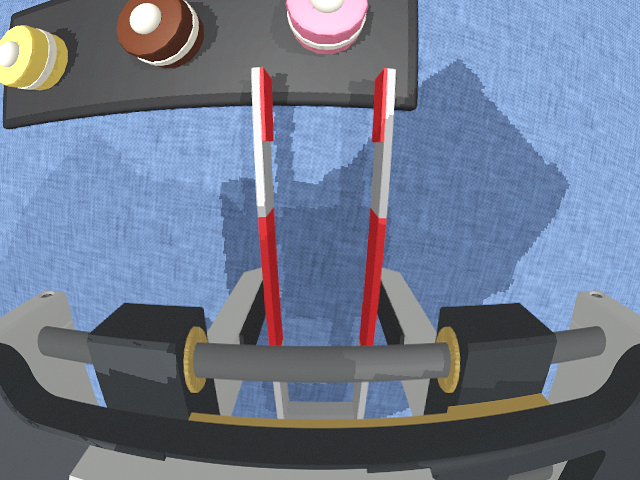

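View pics/s12.png

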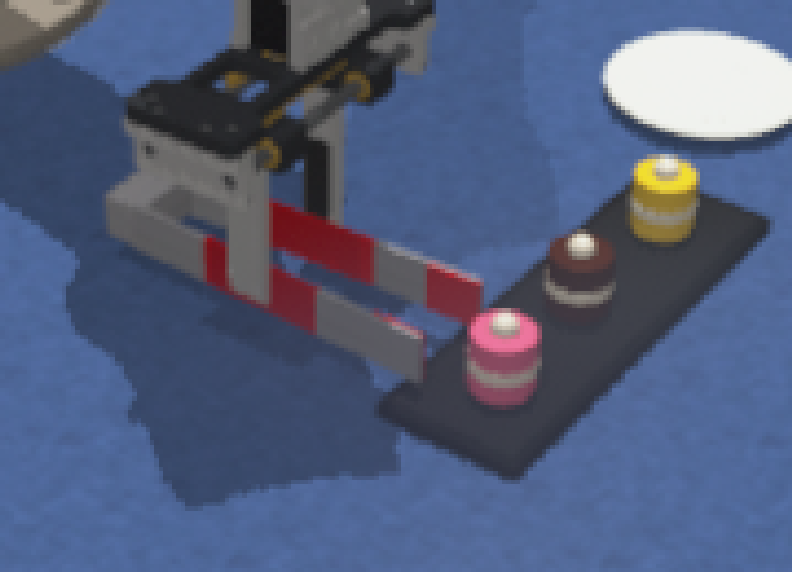

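```bash
python3 -m inch '{"offset":[[0.3,0.2,0],[0.8,0.2,0],[1.3,0.2,0],[1.8,0.2,0],[1.8,0.2,0]],"angular":[[0,0,0],[0,0,0],[0,0,0],[0,0,0],[0,0,0]],"hand":[0.13,0.13,0.13,0.13,0.13]}'; python3 plan.py 488 -62 3 10.2
python3 - <<'E'
from h import *
d=get_image("wrist");cv2.imwrite("pics/w13.png",d["img"][:,:,::-1])
E
```

```text
time_s: 12.7
position: [462.1, -67.0, 4.5]
ee_rot: [0.0, 0.996, 0.089, 0.0]
ft_force: [-0.9, 0.8, -1.3]
opening: 52.9
t 12.7 pos [462.1 -67.    4.5] yaw 10.21 open 52.9 f [-0.9  0.8 -1.3] j7 -0.87
off cm [ 2.63 -0.03  0.15] rot deg [ 0. -0.  0.]
```

View pics/w13.png

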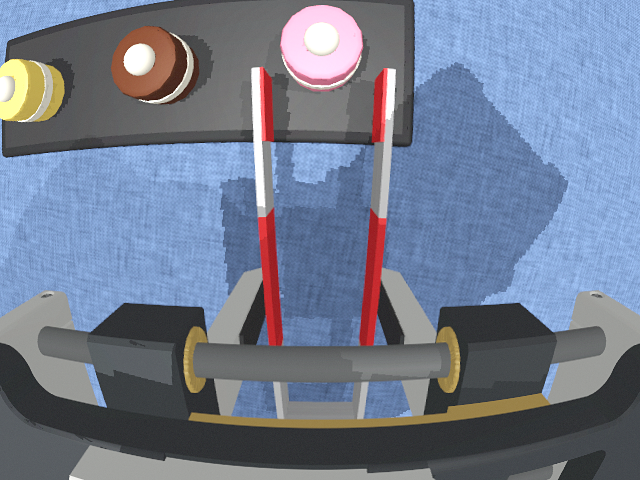

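The cake is centred between the pads (u=322 against 323), so I'll slide forward the rest.

```bash
python3 -m inch '{"offset":[[0.5,0,0],[1.1,0,0.1],[1.8,0,0.1],[2.4,0,0.1],[2.7,0,0.1]],"angular":[[0,0,0],[0,0,0],[0,0,0],[0,0,0],[0,0,0]],"hand":[0.13,0.13,0.13,0.13,0.13]}'; python3 -m inch '{"offset":[[0,0,0]],"angular":[[0,0,0]],"hand":[0.13]}'; python3 plan.py 488 -62 3 10.2
python3 - <<'E'
from h import *
s=monitor.get_state();d=get_image("wrist");cv2.imwrite("pics/w14.png",d["img"][:,:,::-1])
d=get_image("scene");i=d["img"][200:330,230:410,::-1];cv2.imwrite("pics/s14.png",cv2.resize(i,None,fx=4.4,fy=4.4,interpolation=cv2.INTER_NEAREST))
E
```

```text
time_s: 13.17
position: [488.5, -62.2, 3.4]
ee_rot: [0.0, 0.996, 0.089, 0.0]
ft_force: [-0.3, -0.1, -0.9]
opening: 53.1
time_s: 13.25
position: [488.1, -62.3, 3.3]
ee_rot: [0.0, 0.996, 0.089, 0.0]
ft_force: [-0.8, 1.1, 0.4]
opening: 53.4
t 13.25 pos [488.1 -62.3   3.3] yaw 10.21 open 53.4 f [-0.8  1.1  0.4] j7 -0.88
off cm [-0.01 -0.04  0.03] rot deg [ 0. -0.  0.]
```

View pics/w14.png

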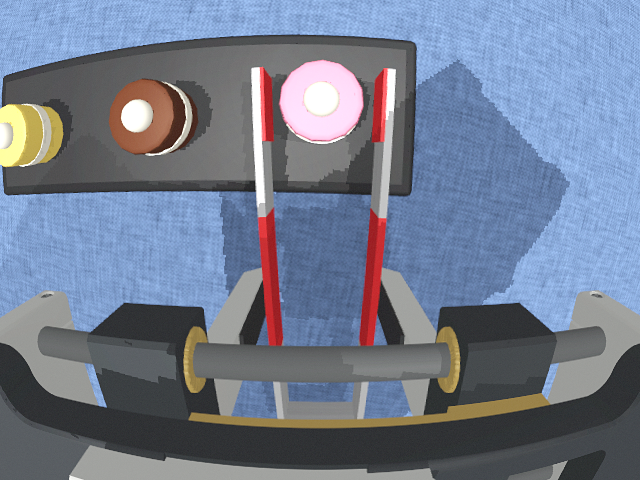

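View pics/s14.png

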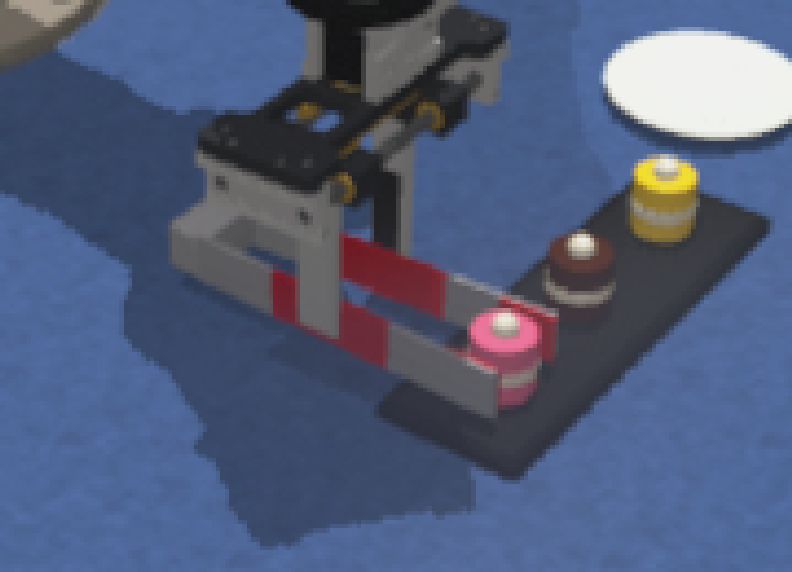

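The pads straddle the cake, and its centre at (321,100) is mid-pad. Closing.

```bash
python3 -m inch '{"offset":[[0,0,0],[0,0,0],[0,0,0],[0,0,0],[0,0,0]],"angular":[[0,0,0],[0,0,0],[0,0,0],[0,0,0],[0,0,0]],"hand":[0.06,0.02,-0.02,-0.1,-0.3]}'; python3 -m inch '{"offset":[[0,0,0],[0,0,0],[0,0,0],[0,0,0]],"angular":[[0,0,0],[0,0,0],[0,0,0],[0,0,0]],"hand":[-1,-1,-1,-1]}'; python3 plan.py 488 -62 3 10.2
python3 - <<'E'
from h import *
s=monitor.get_state();d=get_image("wrist");cv2.imwrite("pics/w15.png",d["img"][:,:,::-1])
E
```

```text
time_s: 13.77
position: [487.2, -62.4, 3.4]
ee_rot: [-0.0, 0.996, 0.089, -0.0]
ft_force: [-0.1, -0.5, -0.3]
opening: 45.8
time_s: 14.1
position: [487.3, -62.4, 3.4]
ee_rot: [0.0, 0.996, 0.089, -0.0]
ft_force: [-0.3, 0.4, -0.7]
opening: 45.6
t 14.1 pos [487.3 -62.4   3.4] yaw 10.18 open 45.6 f [-0.3  0.4 -0.7] j7 -0.88
off cm [ 0.08 -0.03  0.04] rot deg [ 0.  0. -0.]
```

View pics/w15.png

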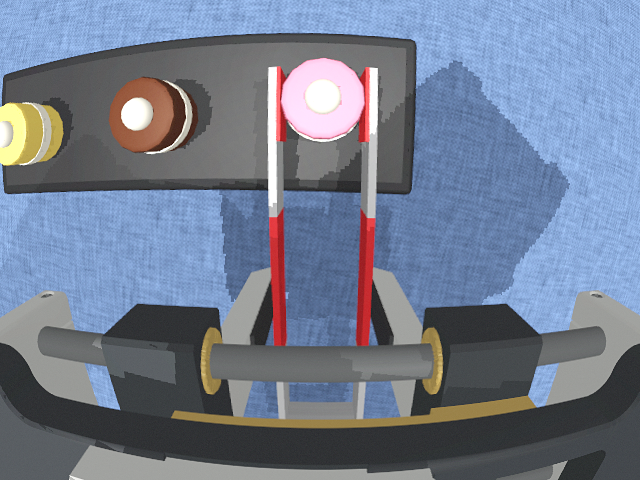

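The arms are parallel and clamped on the cake, opening 45.6 mm. Lifting gently.

```bash
python3 -m inch '{"offset":[[0,0,-0.2],[0,0,-0.8],[0,0,-1.6],[0,0,-2.5],[0,0,-3.5]],"angular":[[0,0,0],[0,0,0],[0,0,0],[0,0,0],[0,0,0]],"hand":[-1,-1,-1,-1,-1]}'; python3 -m inch '{"offset":[[0,0,-1.2],[0,0,-2.6],[0,0,-3.8],[0,0,-4.7],[0,0,-5]],"angular":[[0,0,0],[0,0,0],[0,0,0],[0,0,0],[0,0,0]],"hand":[-1,-1,-1,-1,-1]}'; python3 plan.py 488 -62 88 10.2
python3 - <<'E'
from h import *
s=monitor.get_state();d=get_image("wrist");cv2.imwrite("pics/w16.png",d["img"][:,:,::-1])
d=get_image("scene");i=d["img"][180:330,230:430,::-1];cv2.imwrite("pics/s16.png",cv2.resize(i,None,fx=4,fy=4,interpolation=cv2.INTER_NEAREST))
E
```

```text
time_s: 14.57
position: [487.3, -62.5, 39.4]
ee_rot: [0.0, 0.996, 0.089, 0.0]
ft_force: [0.1, -0.1, -2.3]
opening: 45.7
time_s: 14.98
position: [488.0, -62.2, 90.1]
ee_rot: [-0.0, 0.996, 0.089, 0.001]
ft_force: [-0.6, -1.1, -1.2]
opening: 45.7
t 14.98 pos [488.  -62.2  90.1] yaw 10.19 open 45.7 f [-0.6 -1.1 -1.2] j7 -1.03
off cm [-0.   -0.02  0.21] rot deg [-0.  -0.1 -0. ]
```

View pics/w16.png

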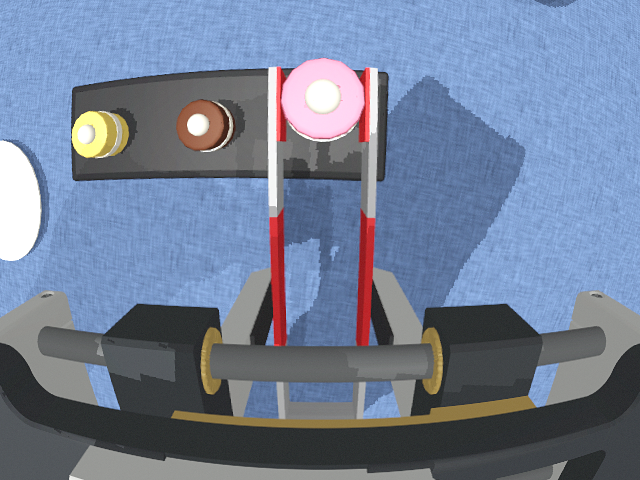

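View pics/s16.png

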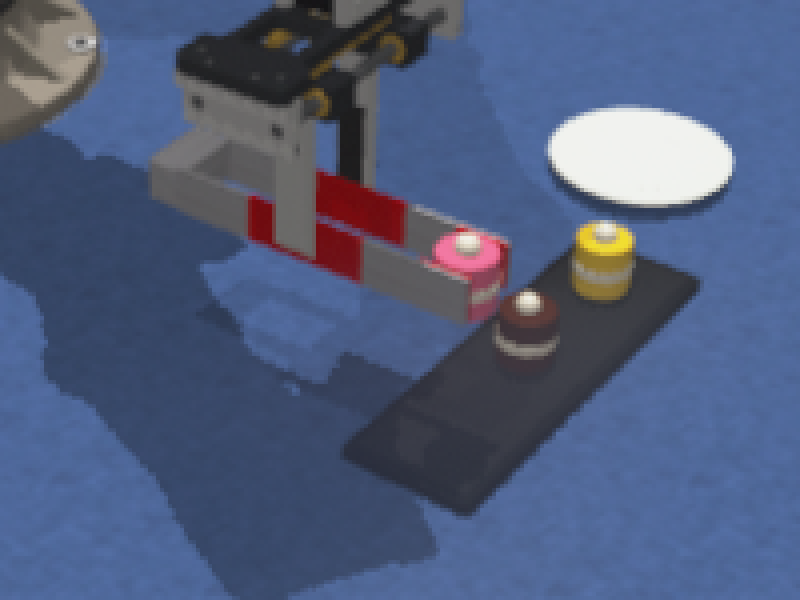

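The pink cake is clear of the tray and upright in the tongs. I'll carry it to the plate.

```bash
python3 plan.py 445 80 88 19.5
```

```text
t 15.08 pos [487.7 -62.1  89. ] yaw 10.21 open 45.6 f [-0.9  0.2 -1.1] j7 -1.03
off cm [ -1.68 -14.74   0.1 ] rot deg [-0.  -0.1 -9.3]
```

```bash
python3 -m inch '{"offset":[[0,-1,0],[0,-3,0],[-0.3,-6,0],[-0.6,-9,0],[-1,-12,0]],"angular":[[0,0,-0.5],[0,0,-2],[0,0,-4],[0,0,-6],[0,0,-8]],"hand":[-1,-1,-1,-1,-1]}'; python3 plan.py 392.4 222.3 88 29
```

```text
time_s: 15.5
position: [455.1, 55.3, 87.7]
ee_rot: [0.0, 0.987, 0.159, -0.001]
ft_force: [1.1, -0.1, -0.6]
opening: 45.8
t 15.5 pos [455.1  55.3  87.7] yaw 18.28 open 45.8 f [ 1.1 -0.1 -0.6] j7 -1.21
off cm [ -0.72 -17.82  -0.03] rot deg [  0.    0.1 -10.7]
```

```bash
python3 -m inch '{"offset":[[0,-3,0],[-0.1,-6,0],[-0.2,-9,0],[-0.4,-12,0],[-0.5,-14.5,0]],"angular":[[0,0,-2],[0,0,-4],[0,0,-6],[0,0,-8],[0,0,-10]],"hand":[-1,-1,-1,-1,-1]}';  python3 -m inch '{"offset":[[0,-1.5,0],[0,-2.5,0],[0,-2.8,0],[0,-2.8,0],[0,-2.8,0]],"angular":[[0,0,-0.5],[0,0,-1],[0,0,-1],[0,0,-1],[0,0,-1]],"hand":[-1,-1,-1,-1,-1]}'; python3 plan.py 392.4 222.3 88 29
python3 - <<'E'
from h import *
s=monitor.get_state();d=get_image("wrist");cv2.imwrite("pics/w17.png",d["img"][:,:,::-1])
d=get_image("scene");cv2.imwrite("pics/s17.png",d["img"][:,:,::-1])
d=get_image("top");cv2.imwrite("pics/t17.png",d["img"][:,:,::-1])
E
```

```text
time_s: 15.92
position: [404.4, 192.2, 87.8]
ee_rot: [0.0, 0.97, 0.245, -0.001]
ft_force: [1.2, -0.1, -1.1]
opening: 45.7
time_s: 16.33
position: [393.2, 214.0, 88.2]
ee_rot: [0.0, 0.968, 0.251, -0.0]
ft_force: [-0.1, -1.2, -1.3]
opening: 46.0
t 16.33 pos [393.2 214.   88.2] yaw 29.12 open 46.0 f [-0.1 -1.2 -1.3] j7 -1.46
off cm [ 0.34 -0.76  0.02] rot deg [0.  0.  0.1]
```

View pics/w17.png

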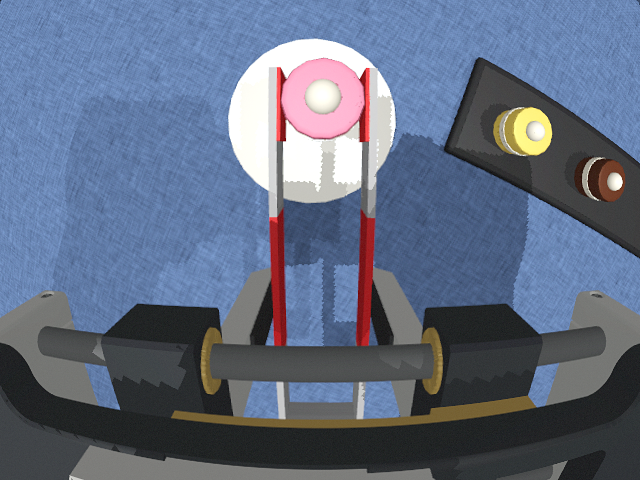

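View pics/s17.png

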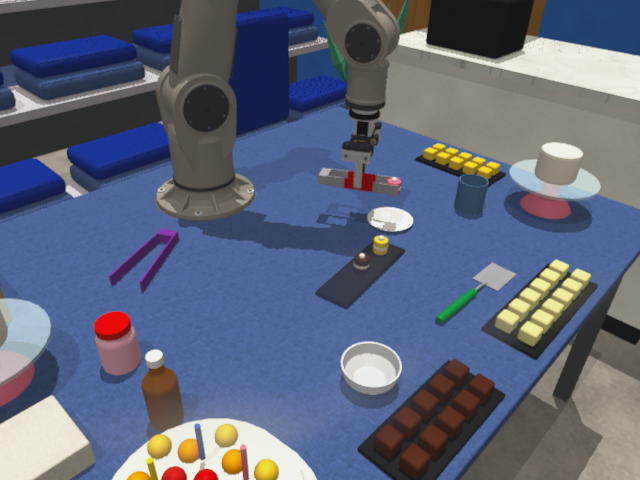

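View pics/t17.png

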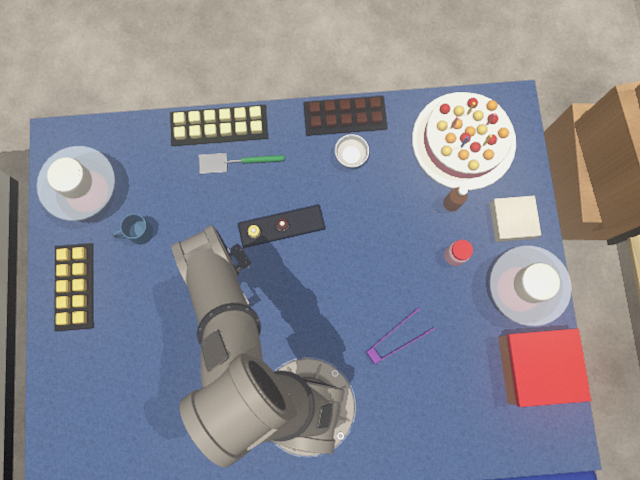

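```bash
python3 - <<'E'
from h import *
s=monitor.get_state();w=get_image("wrist");d=get_image("scene");t=get_image("top")
q=s["ee_rot"];Rc=R.from_quat([q[1],q[2],q[3],q[0]])
P=np.mean([wz(w,s,p,12) for p in ((228,121),(396,121),(312,40),(312,203))],0);c=wz(w,s,(323,97),136)
print("plate",P,"cake",c,"tool diff",Rc.inv().apply(P-c))
cs=blobs(d["img"],(150,40,100),(179,255,255),(380,170,410,200),5)
i=d["img"][165:240,360:420,::-1];cv2.imwrite("pics/s18.png",cv2.resize(i,None,fx=8,fy=8,interpolation=cv2.INTER_NEAREST))
E
```

```text
plate [468.41006535 263.16900527  12.        ] cake [471.9722083  256.68424267 136.        ] tool diff [ 4.98093414e-02 -7.41714501e+00  1.23998889e+02]
```

View pics/s18.png

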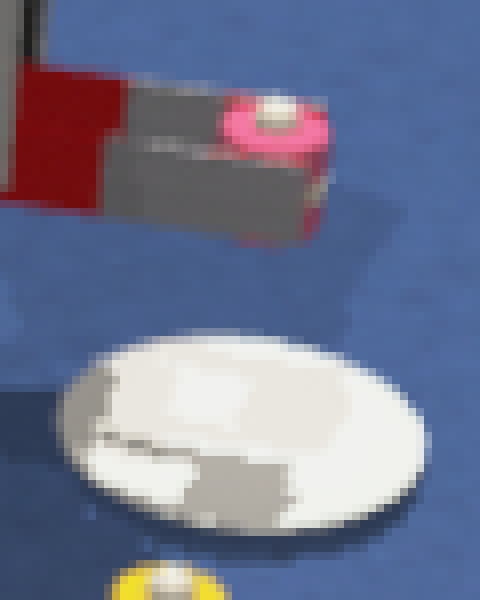

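```bash
python3 -m inch '{"offset":[[0,-0.3,0],[0,-0.6,0],[0,-0.7,0],[0,-0.7,0],[0,-0.7,0]],"angular":[[0,0,0],[0,0,0],[0,0,0],[0,0,0],[0,0,0]],"hand":[-1,-1,-1,-1,-1]}';python3 -m inch '{"offset":[[0,0,0],[0,0,0],[0,0,0],[0,0,0],[0,0,0]],"angular":[[0,0,0],[0,0,0],[0,0,0],[0,0,0],[0,0,0]],"hand":[-1,-1,-1,-1,-1]}'
python3 - <<'E'
from h import *
s=monitor.get_state();w=get_image("wrist");d=get_image("scene")
cv2.imwrite("pics/w19.png",w["img"][:,:,::-1])
i=d["img"][165:240,360:420,::-1];cv2.imwrite("pics/s19.png",cv2.resize(i,None,fx=8,fy=8,interpolation=cv2.INTER_NEAREST))
print(s["position"],s["opening"],np.abs(s["qvel"]).max())
E
```

```text
time_s: 17.05
position: [389.5, 221.0, 88.4]
ee_rot: [0.0, 0.968, 0.252, -0.0]
ft_force: [-0.0, -0.1, -1.3]
opening: 45.7
time_s: 17.47
position: [389.6, 220.9, 88.4]
ee_rot: [0.0, 0.968, 0.252, -0.0]
ft_force: [-0.6, -1.0, -1.2]
opening: 45.2
[389.62923065 220.85615988  88.36977036] 45.23960237229917 0.0019677066062314752
```

View pics/w19.png

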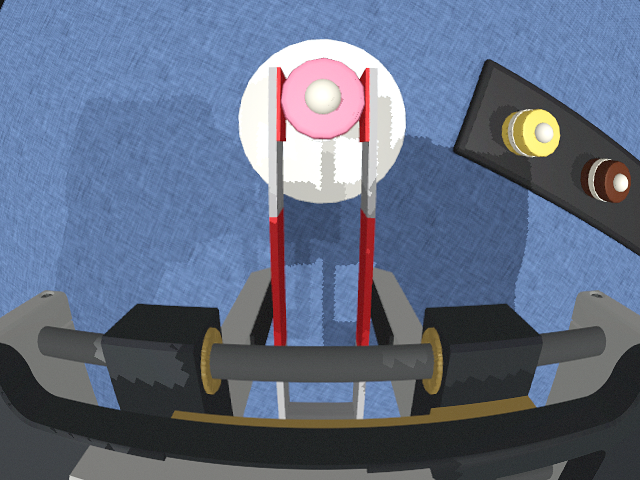

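View pics/s19.png

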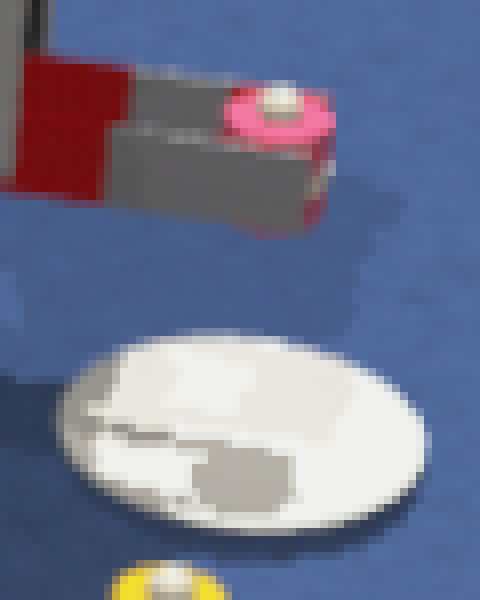

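```bash
python3 - <<'E'
from h import *
s=monitor.get_state();w=get_image("wrist");d=get_image("scene");t=get_image("top")
q=s["ee_rot"];Rc=R.from_quat([q[1],q[2],q[3],q[0]])
P=np.mean([wz(w,s,p,12) for p in ((238,121),(406,121),(322,40),(322,203))],0);c=wz(w,s,(323,97),136)
print("plate wrist",P,"cake",c)
px=(360+282/8-.5,165+100/8-.5)
o,r=ray(d,*px);a,b=np.linalg.lstsq(np.c_[r,[0,0,-1]],np.r_[c[:2],0]-o,rcond=None)[0];print("dot 3d via scene",o+a*r)
for n,p,z in (("yel",(188,284),51),("br",(416,228),51)): pass
cs=[(cv2.boundingRect(c),cv2.contourArea(c)) for c in blobs(t["img"],(0,0,0),(180,255,60),(230,200,330,250),100)];print(cs)
E
cd pics; python3 -c "
import cv2
a=cv2.imread('top0.png');b=cv2.imread('t17.png')
print([ (cv2.absdiff(a,b)[y0:y1,x0:x1].max()) for x0,y0,x1,y1 in ((245,222,262,240),(272,215,292,236),(440,185,475,270),(330,130,375,170),(195,145,290,178),(110,210,150,245))])"
```

```text
plate wrist [468.1844017  263.70730922  12.        ] cake [468.11413372 263.78125305 136.        ]
dot 3d via scene [469.03936206 264.40611722 135.44064533]
[]
[np.uint8(29), np.uint8(12), np.uint8(10), np.uint8(11), np.uint8(9), np.uint8(9)]
```

The cake is centred over the plate: wrist offset under 1 mm, scene view agrees, centre at z≈113 mm. The other things look unmoved, so I'm handing in.

```bash
python3 -c "
from station import order,monitor
print(order.close_job());s=monitor.get_state();print(s['time_s'],s['opening'],s['position'])"
```

```text
the job is handed in; nothing more can be done
None
the job is handed in; nothing more can be done
```

I picked up the red tongs, took the pink cake off the tray with them, and handed the job in holding the cake over the plate. That was at about 18 s of the 45 s. The hand-in gave no verdict, and I couldn't read the state afterwards.

**Last checks before hand-in:**
- **Position:** the wrist view put the cake less than 1 mm from the plate's centre, and the scene view agreed. The cake's centre was about 112 mm above the table, which is about 10 cm above the plate.
- **Hold:** the cake looked upright. The arm was still, and the gripper was shut on the tongs at an opening of about 45 mm.
- **Everything else:** the mug, jar, bottle, spatula, bowl and brown cake showed almost no change from the first top view. The patch around the yellow cake changed slightly more, but it didn't visibly move.

**What went wrong or disagreed:**
- **First grasp:** it closed above the tongs and lifted nothing. The scene and wrist views both put the fingertips about 17 mm behind the reported TCP, where the description says 8 mm ahead of it. I went down further, to a reported height of −13 mm, with no sign of touching the table, and the second grasp held.
- **Wrist view distances:** it placed the cakes on the tray about 2.5% closer than the fixed cameras did. I allowed for this by centring the cake between the tips in the picture.

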